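Turn over, inspect and sort cast covers, then set a sound one under the feeler

ROBOT

A 6-joint arm with a two-finger parallel gripper is mounted at the origin on a cart in front of the work surface, level with it; the furniture and walls round the work are solid. World frame = base frame: x ahead of the robot, y to its left, z up, the work surface at z = 0. Lengths are in mm, angles in rad, forces in N, time in s.
With the tool pointing down it reaches from about 275 to 750 mm from the base axis. Payload 10.2 kg.
Tool frame: the origin (TCP) lies midway between the tips of the shut fingers; the grasp point (between the pads) lies 19 mm behind it (ctrl.pinch_z is the distance from the TCP to the grasp point, in mm); x points along the fingers, z is the direction in which the jaws open and shut, and the axes are right-handed (so a half turn about x gives the same grasp; the last joint's range is limited). The gripper opens to 85 mm and grips with 20 to 120 N. Pads are 22 mm wide; open, the fingers measure 114 mm over their backs; the gripper's body (76 mm by 85 mm) begins 54 mm behind the grasp point. The pads swing forward as they close: fully open they stand 13 mm farther back than shut.
Start: joints at [-1.538, 0.313, 1.498, -0, 1.331, -0.223], TCP at [132.822, -507.927, 231.294] pointing down, gripper open.
Joint ranges: [-2.94, 2.94], [-0.97, 2.17], [0.19, 2.56], [-1.23, 4.37], [0.02, 3.11], [-2.88, 2.88]. Speed limits (rad/s): [2.39, 2.39, 3.01, 3.14, 3.14, 3.14].

INTERFACE

Orientations are given as a unit quaternion [w, x, y, z].
In Python, from rig import ctrl, capture, workorder, nets gives the robot as it stands. The module is installed in compiled form; this text tells all that it offers.
- The arm moves only by the tool send_rows, never from a script. Its argument "rows" is text: rows parted by semicolons, each of 5 numbers parted by spaces: the opening, from 0 (shut) to 1 (fully open), then the shift along the tool's x, y, z in cm, then the turn about the tool's x in units of 5 degrees (1.0 is 5 degrees). In form: grip x y z yaw; .... A call has 1 to 12 rows; each row is the pose to reach, as a shift and turn from the pose commanded when the call began, along the tool's axes at that moment; what a row does not reach only later rows make up. A row lasts 1/10 s, in which the tool goes at most 50 mm and 8.59 degrees, less where a joint would pass 70% of its speed; a pose out of reach is approached as far as the arm can. A call with a gripper value outside its range is refused whole. The fingers move at their own pace and stop on an object; "grip_force" is the grip in N (left out, the last holds). Time passes only in rows, so rows that repeat a pose let the fingers close. It gives the time, the measured TCP pose, the force and the opening at its end, in the units of the state.
- ctrl.sense(): the state, without advancing time (a new reading comes with each control period).
- capture(name): name is "scene" or "top"; returns a dict with "pixels" (480x640x3 uint8, red, green, blue), "intrinsics" (3x3 intrinsics, pixels), "dist" ([k1, k2, p1, p2, k3] as OpenCV has them; the pictures are not rectified), "view" (4x4, takes a point from world to camera coordinates). Camera axes: x right, y down, z forward; pixel columns grow to the right and rows downward; lengths in mm; the calibration is good to about 2 mm. A picture is of the moment at which its call begins. There is no depth.
- workorder.finish_job(): hands the job in, once; it reports no verdict.
Trained networks look in a picture, given as the dict that the camera call returned (one of the last four; its "shot" number tells which), for a name from the list of things; names that differ only in an ending like _2 or _b are one class to them, and where a whole thing is asked for, a point or a joint stands for the part that bears it (a point fixed in the world has none). Each returns a list of dicts, best first, with "confidence" (0 to 1); they miss things now and then, are a little off and sometimes report something else, mostly with a low value. They report only what shows in the picture. A call takes as long as a camera call.
- nets.boxes_of(picture, target): "location" ([x, y, z] in mm, in world coordinates, good to about 4 mm: the middle of the surface that is visible of it).
- nets.spot_point(picture, target): "location" ([x, y, z] in mm, in world coordinates, good to about 4 mm: a listed point, or the origin of a listed thing).
The state is a dict: "time_s": time; "joints": joint angles; "dq": joint speeds; "tau": joint torques, N m; "eef_pos": TCP position; "ee_rot": TCP orientation; "force": force on the tool from outside, world axes, zero at the start; "wrist_torque": the same for the moment, N m; "grip_width": opening from 0.0 (shut) to 1.0 (fully open).
Only numpy, scipy, OpenCV 4.12 (cv2) and the standard library are available. Lean on these libraries where they do the work, as an engineer would, in place of code of your own. Each camera call takes 0.05 s, during which the arm holds its last target.

TASK

Inspect the square cast covers on the bench by turning each one over: a sound cover has a round boss in the middle of its open underside, a bad one has none. Set the bad ones down in the square tray, and raise the feeler lever of the small gauge and set one sound cover on the gauge, centred in the scribed square with its boss below the feeler, and any further sound cover in the oblong tray, all of them lying flat with the open underside up. Last, lower the feeler so that its tip rests on the boss of the sound cover; do not disturb the oil bottle, the loupe and the brass weight.

Things in the scene. Friction and masses are not known exactly. Their poses are not given: they have to be found in the camera images.
- cover_1: square cast cover, 50 x 50 x 28 mm, 0.13 kg, a shell: plate 8 mm, walls 6 mm, stable on any side. Origin: centre of the open side; z points to the plain closed face (up at the start: open side down; z down and origin 28 mm above the support, once turned over). Inside, a round boss (16 mm across, 18 mm tall, mid plate, end 2 mm below the rim) or none: alike from outside. May be absent (None)
- cover_2: square cast cover, 50 x 50 x 28 mm, 0.13 kg, a shell: plate 8 mm, walls 6 mm, stable on any side. Origin: centre of the open side; z points to the plain closed face (up at the start: open side down; z down and origin 28 mm above the support, once turned over). Inside, a round boss (16 mm across, 18 mm tall, mid plate, end 2 mm below the rim) or none: alike from outside. May be absent (None)
- cover_3: square cast cover, 50 x 50 x 28 mm, 0.13 kg, a shell: plate 8 mm, walls 6 mm, stable on any side. Origin: centre of the open side; z points to the plain closed face (up at the start: open side down; z down and origin 28 mm above the support, once turned over). Inside, a round boss (16 mm across, 18 mm tall, mid plate, end 2 mm below the rim) or none: alike from outside. May be absent (None)
- cover_4: square cast cover, 50 x 50 x 28 mm, 0.13 kg, a shell: plate 8 mm, walls 6 mm, stable on any side. Origin: centre of the open side; z points to the plain closed face (up at the start: open side down; z down and origin 28 mm above the support, once turned over). Inside, a round boss (16 mm across, 18 mm tall, mid plate, end 2 mm below the rim) or none: alike from outside. May be absent (None)
- gauge: small boss gauge, fixed: grey base plate 150 x 70 x 8 mm, from 45 mm in front (-x) of its origin to 105 mm behind it. Origin at the bench top under the centre of the scribed square; at x = +70 mm two steel cheeks (64 mm high, 28 mm over all in y) carry the feeler's pivot. x points from the scribed square to the pivot
- anvil (a point): centre of the scribed 56 mm square on the base plate, 8 mm above the bench; a cover's centre belongs here. Tall furniture stands left (y > 0.16) and right (y < -0.45) of the work; the covers start in a row near the bench's front edge, and the bench about x = 0.46, y = -0.13 is left free for turning them
- feeler (a joint): feeler lever's angle, rad: 0 = lowest (tip 4 mm above the bare base), 1.9 = arm upright, 2.30 = back stop; grows as the tip swings up and away from the robot. Free and damped: below 1.8 it sinks by itself within 3 s, above 2.05 it leans on the back stop. It stops at about 0.33 on the boss of a cover lying open side up, at about 0.06 in one with no boss. Raise it to load or unload
- feeler_tip (a point): foot of the ball end (4 mm radius) of the stem under the feeler's arm, 73 mm from the pivot
- feeler_knob (a point): centre of the black finger knob (12 mm across, 20 mm tall) on the feeler's end; the knob stands at right angles to the arm, 66 mm along it, its centre 14 mm off the arm's middle line. The arm is a bar 10 mm wide (along the pivot axis) and 8 mm high
- feeler_pivot (a point): pivot of the feeler, 56 mm above the bench, axis along the gauge's y; 70 mm behind the anvil centre
- square_tray: square steel tray, fixed, 125 x 125 mm, walls 14 mm high and 4 mm thick, floor 4 mm: for bad covers. Origin: centre of its underside at the bench top
- oblong_tray: oblong steel tray, fixed, 150 mm (along its x) by 90 mm, walls 14 mm high and 4 mm thick, floor 4 mm: for further sound covers. Origin: centre of its underside at the bench top
- oil_bottle: small oil bottle 39 mm across, 135 mm tall, standing; origin at the centre of its foot; leave alone
- loupe: black stand loupe 40 mm across, 34 mm tall; origin at the centre of its foot; leave alone
- weight: brass weight with a knob, 29 mm across, 53 mm tall; origin at the centre of its foot; leave alone

How it is judged:
By the outcome, as a careful person would: the job done as asked, in the order asked, and still so for the second after the job is handed in, with the robot touching nothing.
Of cover_2, cover_3, cover_4 only 1 to 2 are there at a start; the rules pass over those that are not, and their reading is None.
At some moment in a run one of cover_1, cover_2, cover_3, cover_4 may be knocked a few centimetres aside while the robot is not near it.
Once in a run the grip may slacken for a moment while it holds something.
It also fails if it takes over 210 s, if anything falls off the work surface, if the arm or the gripper's body presses on something with over 40 N, if the wrist force passes 120 N, or if a joint passes its speed limit or range.

## Working session

There is one attempt and no reset: what is moved stays moved. The work goes in short steps, Python scripts to look and compute and a tool call to move; the robot and the scene stay as the last step left them, time stands still between calls to the robot, and variables do not carry over. Pictures are saved under pics/ and viewed, and the job is handed in when it is done.

Besides the shell and the picture viewer there is one more tool, called after "Emit:" by a JSON object that holds its "method" and its "body". send_rows: Moves the arm, as the interface text tells. Its arguments: {"type":"object","properties":{"rows":{"type":"string"},"grip_force":{"type":"number"}},"required":["rows"]}

```bash
mkdir -p pics; cat > h.py <<'E'
import numpy as np, cv2
from rig import ctrl, capture, workorder, nets
from scipy.spatial.transform import Rotation as R
def save(p,n): cv2.imwrite(f'pics/{n}.png',cv2.cvtColor(p['pixels'],cv2.COLOR_RGB2BGR))
def st():
    s=ctrl.sense(); q=s['ee_rot']; M=R.from_quat([q[1],q[2],q[3],q[0]]).as_matrix()
    return s,np.array(s['eef_pos']),M
def proj(p,pts):
    V=np.array(p['view']);rv=cv2.Rodrigues(V[:3,:3])[0]
    return cv2.projectPoints(np.array(pts,float).reshape(-1,3),rv,V[:3,3],np.array(p['intrinsics']),np.array(p['dist']))[0].reshape(-1,2)
def back(p,uv,z):
    V=np.array(p['view']);K=np.array(p['intrinsics']);
    u=cv2.undistortPoints(np.array(uv,float).reshape(-1,1,2),K,np.array(p['dist'])).reshape(-1,2)
    d=np.c_[u,np.ones(len(u))]@V[:3,:3]; c=-V[:3,:3].T@V[:3,3]
    return c+d*((z-c[2])/d[:,2])[:,None]
def show():
    s,p,M=st(); print('t',s['time_s'],'p',p.round(1),'F',np.round(s['force'],1),'grip',s['grip_width'],'J',np.round(s['joints'],2));print(M.round(3))
E
python3 - <<'E'
from h import *
show(); print(ctrl.pinch_z)
for c in('top','scene'):
    p=capture(c);save(p,c+'0')
    V=np.array(p['view']);print(c,(-V[:3,:3].T@V[:3,3]).round())
    for n in ['cover_1','gauge','square_tray','oblong_tray','oil_bottle','loupe','weight','anvil','feeler_tip','feeler_knob','feeler_pivot']:
        f=nets.spot_point if n!='x' else 0
        print(n,[(np.round(d['location']).tolist(),round(d['confidence'],2)) for d in nets.spot_point(p,n)[:5]])
E
```

```text
t 0.0 p [ 132.8 -507.7  230.7] F [ 0.2 -0.  -0. ] grip 1.0021855646472801 J [-1.54  0.31  1.5  -0.    1.33 -0.22]
[[-0.     0.967  0.253]
 [ 0.001  0.253 -0.967]
 [-1.     0.    -0.001]]
18.700000000000003
top [ 598. -139.  917.]
cover_1 [([449.0, -220.0, -6.0], 0.86), ([457.0, 61.0, 2.0], 0.81), ([448.0, -318.0, 4.0], 0.56), ([611.0, -15.0, 44.0], 0.26)]
gauge [([607.0, -9.0, 1.0], 0.76)]
square_tray [([607.0, -186.0, -1.0], 0.91), ([458.0, 64.0, -1.0], 0.61)]
oblong_tray [([609.0, -331.0, 3.0], 0.9), ([609.0, -11.0, 44.0], 0.62)]
oil_bottle [([802.0, 43.0, 2.0], 0.86), ([453.0, -221.0, -7.0], 0.55), ([612.0, -13.0, 42.0], 0.16)]
loupe [([742.0, -89.0, -2.0], 0.71)]
weight [([747.0, -270.0, -1.0], 0.81)]
anvil [([608.0, -12.0, 8.0], 0.96)]
feeler_tip [([623.0, -12.0, 11.0], 0.9)]
feeler_knob [([608.0, -15.0, 44.0], 0.73)]
feeler_pivot [([680.0, 4.0, 54.0], 0.56)]
scene [ 283. -558.  739.]
cover_1 [([450.0, -314.0, 1.0], 0.95), ([446.0, -214.0, -3.0], 0.79), ([455.0, 60.0, 2.0], 0.73)]
gauge [([609.0, -12.0, -2.0], 0.69)]
square_tray [([606.0, -185.0, -1.0], 0.91)]
oblong_tray []
oil_bottle [([801.0, 39.0, -0.0], 0.66), ([611.0, -11.0, 3.0], 0.64)]
loupe [([742.0, -88.0, -1.0], 0.77), ([609.0, -14.0, 5.0], 0.23)]
weight [([744.0, -271.0, 3.0], 0.92)]
anvil [([612.0, -12.0, 6.0], 0.89), ([674.0, -0.0, 51.0], 0.64)]
feeler_tip [([616.0, -8.0, 12.0], 0.71)]
feeler_knob [([618.0, -13.0, 48.0], 0.83)]
feeler_pivot [([675.0, 0.0, 52.0], 0.53)]
```

View pics/top0.png

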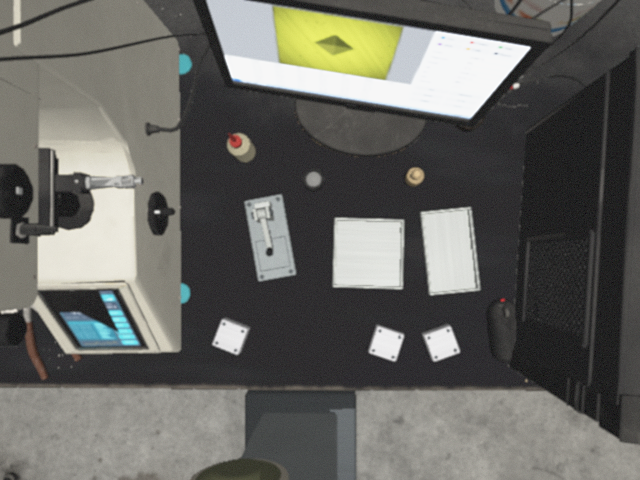

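View pics/scene0.png

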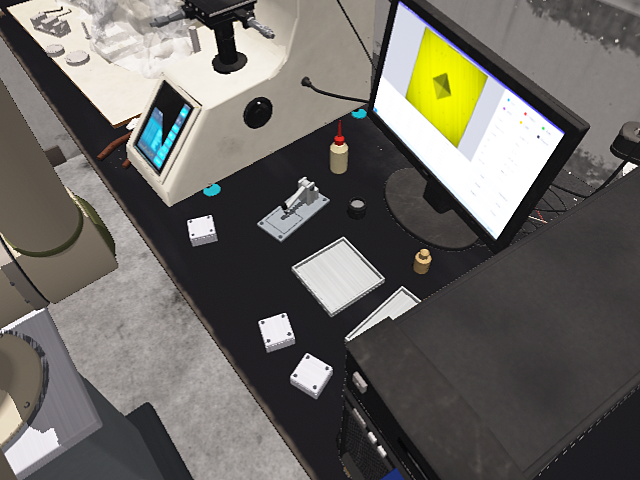

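```bash
cat >> h.py <<'E'
def covers(p,zt=28,thr=150,lo=300,hi=2500):
    g=p['pixels'].min(axis=2); m=(g>thr).astype(np.uint8)
    m=cv2.morphologyEx(m,cv2.MORPH_CLOSE,np.ones((3,3),np.uint8))
    out=[]
    for c in cv2.findContours(m,cv2.RETR_EXTERNAL,cv2.CHAIN_APPROX_NONE)[0]:
        a=cv2.contourArea(c)
        if not lo<a<hi: continue
        w=back(p,c.reshape(-1,2),zt)[:,:2].astype(np.float32)
        (cx,cy),(d1,d2),ang=cv2.minAreaRect(w)
        out.append((a,round(cx,1),round(cy,1),round(d1,1),round(d2,1),round(ang,1)))
    return out
E
python3 - <<'E'
from h import *
p=capture('top')
print(*covers(p),sep='\n')
im=p['pixels'];print(im[340:346,375:400].min(axis=2)[0])
x=cv2.resize(im[190:360,210:480],None,fx=2.9,fy=2.9,interpolation=cv2.INTER_CUBIC);cv2.imwrite('pics/t1.png',x[:,:,::-1])
E
```

```text
(796.5, 248.2, -353.2, 92.8, 78.8, 18.8)
(367.0, 298.3, -284.3, 80.6, 46.5, 84.4)
(407.0, 310.5, 91.7, 44.5, 55.0, 42.3)
(772.5, 448.1, -311.2, 50.2, 50.3, 19.9)
(766.5, 447.8, -214.1, 50.3, 50.0, 71.6)
(744.0, 459.3, 63.2, 50.6, 50.4, 68.7)
[237 238 237 237 237 236 236 236 236 236 237 236 235 236 236 237 236 237
 237 236 239 237 235 236 233]
```

View pics/t1.png

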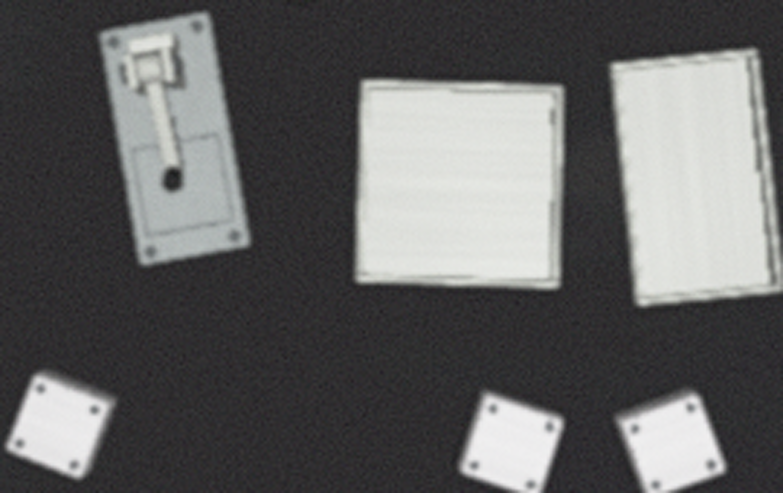

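```bash
cat > go.py <<'E'
import sys
from h import *
# go.py x y z yaw_of_tool_y(deg)  -> shift cm + turn units from current measured pose
s,p,M=st()
t=np.array([float(a) for a in sys.argv[1:4]])
yaw=np.degrees(np.arctan2(M[1,1],M[0,1]))
d=M.T@(t-p)/10
dy=0
if len(sys.argv)>4: dy=-(float(sys.argv[4])-yaw+180)%360-180
print('pos',p.round(1),'yaw',yaw.round(2),'F',np.round(s['force'],1),'w',round(s['grip_width'],3),'t',round(s['time_s'],1))
print('shift',d.round(2),'turn units',round((((yaw-float(sys.argv[4])+180)%360-180)/5) if len(sys.argv)>4 else 0,3),'dist',np.linalg.norm(t-p).round())
E
python3 go.py 448 -311 90 20; python3 go.py 448 -311 3 20
```

```text
pos [ 132.8 -507.9  231.3] yaw 14.65 F [-0.1  1.1  0.5] w 1.0 t 1.2
shift [ 14.13  35.48 -11.08] turn units -1.069 dist 398.0
pos [ 132.8 -507.9  231.3] yaw 14.65 F [-0.1  1.1  0.5] w 1.0 t 1.2
shift [ 22.83  35.48 -11.08] turn units -1.069 dist 436.0
```

Emit:
{"method": "send_rows", "body": {"rows": "0.8 14.13 35.48 -11.08 -1.07;0.8 14.13 35.48 -11.08 -1.07;0.8 14.13 35.48 -11.08 -1.07;0.8 14.13 35.48 -11.08 -1.07;0.8 14.13 35.48 -11.08 -1.07;0.8 14.13 35.48 -11.08 -1.07;0.8 14.13 35.48 -11.08 -1.07;0.8 14.13 35.48 -11.08 -1.07;0.8 14.13 35.48 -11.08 -1.07;0.8 14.13 35.48 -11.08 -1.07", "grip_force": 30}}

```text
time_s: 2.25
eef_pos: [448.4, -310.4, 89.6]
ee_rot: [0.579, 0.405, 0.58, -0.405]
force: [-0.9, -1.4, 0.2]
grip_width: 0.799
```

```bash
python3 go.py 448 -311 3 20
```

```text
pos [ 448.4 -310.4   89.6] yaw 20.12 F [-0.9 -1.4  0.2] w 0.799 t 2.2
shift [ 8.66 -0.05  0.05] turn units 0.024 dist 87.0
```

Descend and grasp, then lift to carry.

Emit:
{"method": "send_rows", "body": {"rows": "0.8 4 0 0 0;0.8 7 0 0 0;0.8 8.7 0 0 0;0.8 8.7 0 0 0;0.4 8.7 0 0 0;0.4 8.7 0 0 0;0.4 8.7 0 0 0;0.4 8.7 0 0 0;0.4 8.7 0 0 0;0.4 6 0 0 0;0.4 3 0 0 0;0.4 3 0 0 0", "grip_force": 40}}

```text
time_s: 3.45
eef_pos: [449.5, -312.5, 64.0]
ee_rot: [0.582, 0.405, 0.577, -0.406]
force: [0.2, -1.0, -1.8]
grip_width: 0.578
```

```bash
python3 go.py 430 -120 60 0;python3 go.py 430 -120 5 0; python3 - <<'E'
from h import *
p=capture('scene');save(p,'s1')
E
```

```text
pos [ 449.5 -312.5   64. ] yaw 20.02 F [ 0.2 -1.  -1.8] w 0.578 t 3.5
shift [  0.29   4.75 -18.76] turn units 4.003 dist 194.0
pos [ 449.5 -312.5   64. ] yaw 20.02 F [ 0.2 -1.  -1.8] w 0.578 t 3.5
shift [  5.79   4.73 -18.79] turn units 4.003 dist 202.0
```

View pics/s1.png

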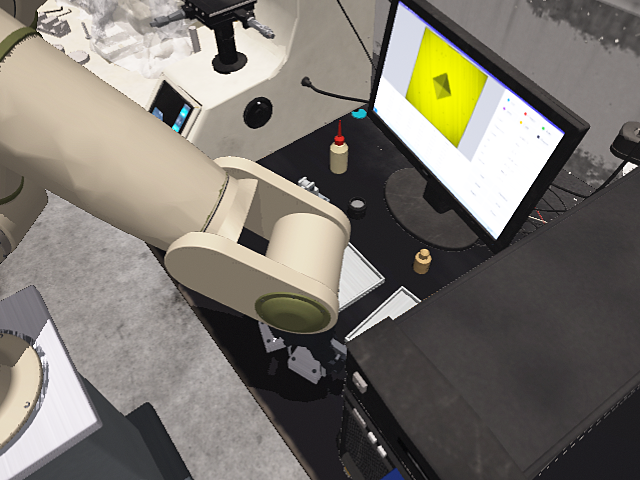

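Emit:
{"method": "send_rows", "body": {"rows": "0.4 0.3 4.75 -18.76 4;0.4 0.3 4.75 -18.76 4;0.4 0.3 4.75 -18.76 4;0.4 0.3 4.75 -18.76 4;0.4 0.3 4.75 -18.76 4;0.4 3 4.75 -18.76 4;0.4 5 4.75 -18.79 4;0.4 6.1 4.75 -18.79 4;0.4 6.1 4.75 -18.79 4;0.4 6.1 4.75 -18.79 4"}}

```text
time_s: 4.5
eef_pos: [428.7, -118.2, -0.9]
ee_rot: [0.5, 0.5, 0.5, -0.5]
force: [1.0, 3.8, 6.5]
grip_width: 0.579
```

```bash
python3 go.py 430 -120 3 0
```

```text
pos [ 428.7 -118.2   -0.9] yaw -0.03 F [1.  3.8 6.5] w 0.579 t 4.5
shift [-0.39  0.13  0.18] turn units -0.006 dist 4.0
```

Emit:
{"method": "send_rows", "body": {"rows": "0.75 0 0 0 0;0.75 0 0 0 0;0.75 -1.8 0 0 0;0.75 -1.8 2.8 0 0;0.75 -1.8 2.8 0 0;0.75 -1.8 2.8 0 0;0.5 -1.8 2.8 0 0;0.4 -1.8 2.8 0 0;0.4 -1.8 2.8 0 0;0.4 -1.8 2.8 0 0;0.4 -1.8 2.8 0 0", "grip_force": 20}}

```text
time_s: 5.6
eef_pos: [456.2, -118.1, 16.9]
ee_rot: [0.5, 0.5, 0.5, -0.5]
force: [-0.4, 0.3, -1.0]
grip_width: 0.572
```

```bash
python3 go.py 457 -120 17 0; python3 - <<'E'
from h import *
p=capture('scene');save(p,'s2')
cv2.imwrite('pics/s2.png',cv2.resize(p['pixels'][150:400,150:450],None,fx=2.5,fy=2.3)[:,:,::-1])
E
```

```text
pos [ 456.2 -118.1   16.9] yaw 0.0 F [-0.4  0.3 -1. ] w 0.572 t 5.6
shift [-0.01  0.08  0.19] turn units 0.0 dist 2.0
```

View pics/s2.png

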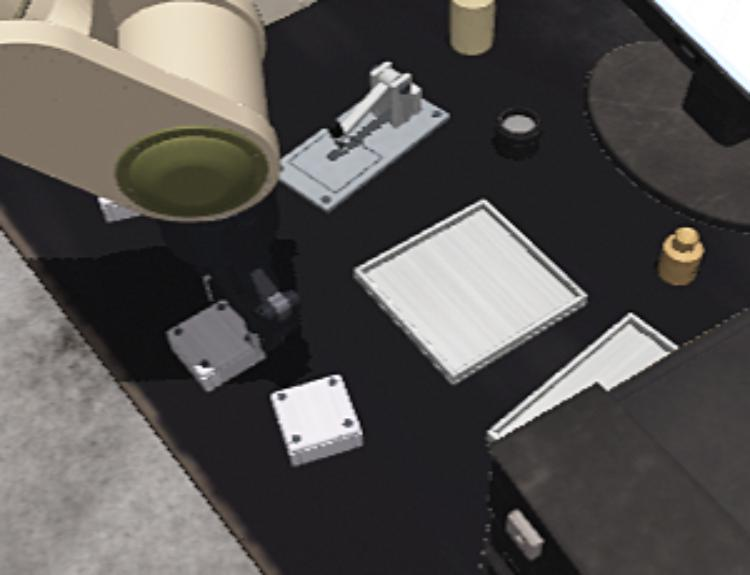

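Emit:
{"method": "send_rows", "body": {"rows": "0.4 -2 0 0 0;0.4 -4 0 0 0;0.4 -6 0 0 0;0.4 -6 0 0 0;0.4 -6 0 0 0;0.4 -6 0 0 0"}}

```text
time_s: 6.25
eef_pos: [455.9, -117.9, 76.0]
ee_rot: [0.499, 0.5, 0.501, -0.5]
force: [1.4, -0.2, -1.3]
grip_width: 0.578
```

```bash
python3 go.py 457 -120 17 0; python3 - <<'E'
from h import *
p=capture('scene');save(p,'s2')
cv2.imwrite('pics/s3.png',cv2.resize(p['pixels'][150:400,150:450],None,fx=2.5,fy=2.3)[:,:,::-1])
E
```

```text
pos [ 455.9 -117.9   76. ] yaw 0.01 F [ 1.4 -0.2 -1.3] w 0.578 t 6.2
shift [5.9  0.12 0.22] turn units 0.001 dist 59.0
```

View pics/s3.png

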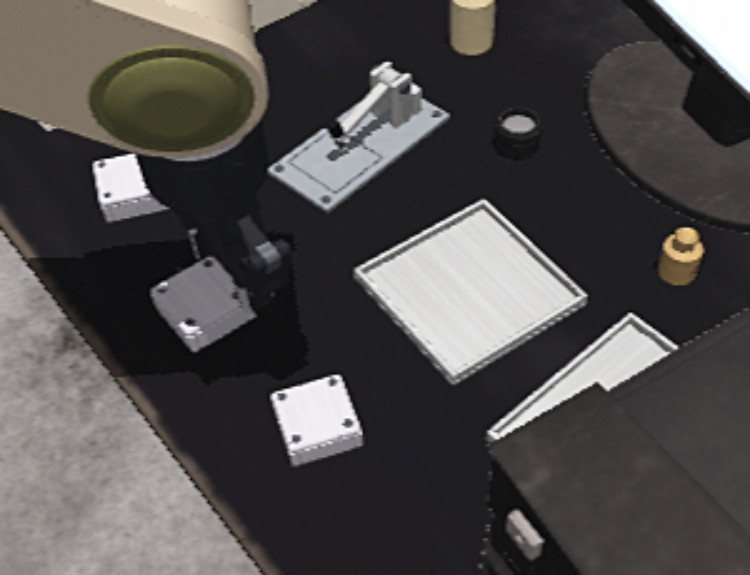

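Emit:
{"method": "send_rows", "body": {"rows": "0.4 0 0 0 0;0.4 0 0 0 0;0.4 0 0 0 0;0.4 0 0 0 0;0.4 0 0 0 0;0.4 0 0 0 0;0.4 0 0 0 0;0.4 0 0 0 0;0.4 0 0 0 0;0.4 0 0 0 0"}}

```text
time_s: 7.3
eef_pos: [456.4, -118.1, 77.0]
ee_rot: [0.5, 0.5, 0.5, -0.5]
force: [0.1, -0.1, -1.0]
grip_width: 0.572
```

```bash
python3 go.py 457 -120 17 0; python3 - <<'E'
from h import *
p=capture('scene');save(p,'s2')
cv2.imwrite('pics/s4.png',cv2.resize(p['pixels'][240:340,190:290],None,fx=6,fy=6,interpolation=cv2.INTER_CUBIC)[:,:,::-1])
E
```

```text
pos [ 456.4 -118.1   77. ] yaw 0.01 F [ 0.1 -0.1 -1. ] w 0.572 t 7.3
shift [6.   0.06 0.19] turn units 0.002 dist 60.0
```

View pics/s4.png

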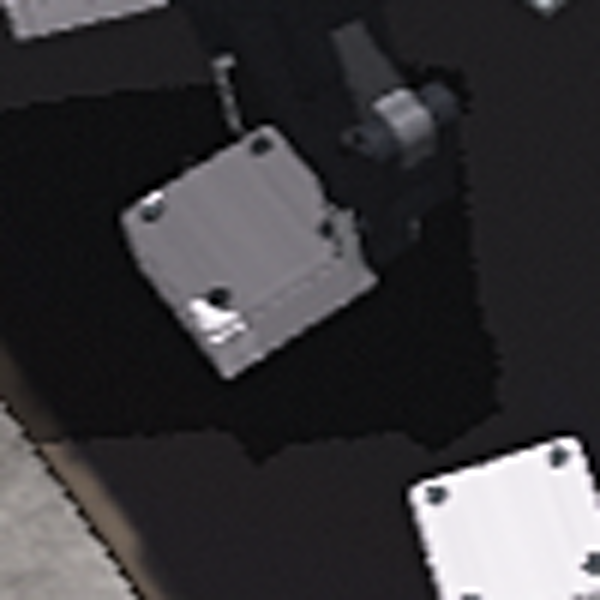

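Emit:
{"method": "send_rows", "body": {"rows": "0.4 3 0 0 0;0.4 5.5 0 0 0;0.4 6.0 0 0 0;0.4 6.0 0 0 0;0.4 6.3 0 0 0;0.4 6.3 0 0 0"}}

```text
time_s: 7.95
eef_pos: [457.3, -118.2, 15.6]
ee_rot: [0.501, 0.5, 0.499, -0.5]
force: [-2.0, 4.5, 13.9]
grip_width: 0.575
```

```bash
python3 go.py 457 -120 17 0
```

```text
pos [ 457.3 -118.2   15.6] yaw 0.01 F [-2.   4.5 13.9] w 0.575 t 8.0
shift [-0.14 -0.03  0.18] turn units 0.002 dist 2.0
```

Emit:
{"method": "send_rows", "body": {"rows": "0.4 0.05 0.2 0 0;0.4 0.05 0.42 0 0;0.4 0.08 0.63 0 0;0.4 0.1 0.84 0 0;0.4 0.15 1.05 0 0;0.4 0.2 1.25 0 0"}}

```text
time_s: 8.55
eef_pos: [468.8, -118.3, 12.9]
ee_rot: [0.5, 0.5, 0.5, -0.5]
force: [-3.8, -0.3, 5.9]
grip_width: 0.574
```

```bash
python3 go.py 457 -120 17 0; python3 - <<'E'
from h import *
p=capture('scene');save(p,'s2')
cv2.imwrite('pics/s5.png',cv2.resize(p['pixels'][240:340,190:290],None,fx=6,fy=6,interpolation=cv2.INTER_CUBIC)[:,:,::-1])
E
```

```text
pos [ 468.8 -118.3   12.9] yaw 0.02 F [-3.8 -0.3  5.9] w 0.574 t 8.6
shift [-0.41 -1.18  0.17] turn units 0.004 dist 13.0
```

View pics/s5.png

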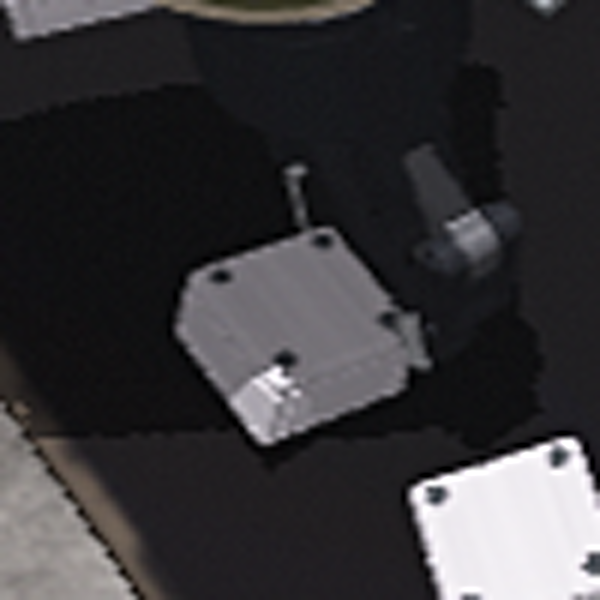

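```bash
cat >> h.py <<'E'
def box(ex,ez,yc,phi,yaw=0):
    # corners; local edge frame: x' in [-50,0], z' in[0,28]; rotated phi about y (x->-z); 
    f=np.radians(phi);c=[]
    for x in(-50,0):
        for y in(-25,25):
            for z in(0,28):
                c.append([ex+x*np.cos(f)+z*np.sin(f),yc+y,ez-x*np.sin(f)+z*np.cos(f)])
    return np.array(c)
EDG=[(0,1),(2,3),(4,5),(6,7),(0,2),(1,3),(4,6),(5,7),(0,4),(1,5),(2,6),(3,7)]
def crop(p,name,r0,r1,c0,c1,k,boxes=()):
    im=cv2.resize(p['pixels'][r0:r1,c0:c1],None,fx=k,fy=k,interpolation=cv2.INTER_CUBIC)[:,:,::-1].copy()
    for b,col in boxes:
        q=(proj(p,b)-[c0-.5,r0-.5])*k
        for i,j in EDG: cv2.line(im,tuple(int(v) for v in q[i]),tuple(int(v) for v in q[j]),col,1)
    cv2.imwrite(f'pics/{name}.png',im)
E
python3 - <<'E'
from h import *
p=capture('scene')
crop(p,'s6',240,340,190,290,6,[(box(465,0,-118,0),(0,255,0)),(box(462,0,-118,20),(0,0,255))])
E
```

```text
(no output)
```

View pics/s6.png

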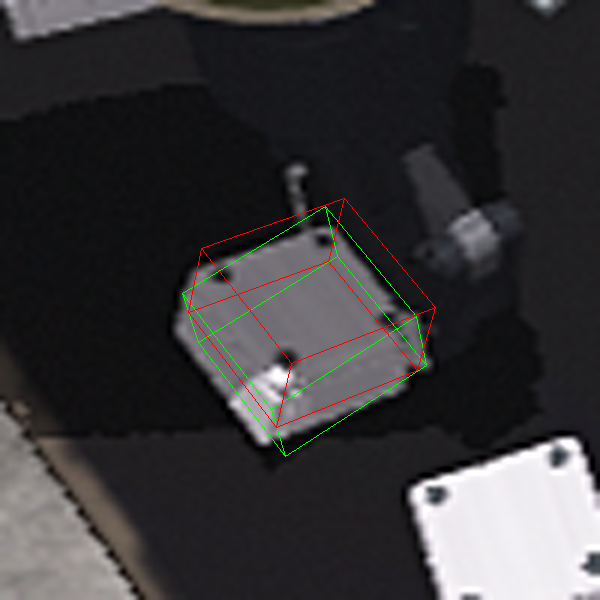

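Emit:
{"method": "send_rows", "body": {"rows": "0.4 0.08 0.2 0 0;0.4 0.13 0.4 0 0;0.4 0.22 0.62 0 0;0.4 0.31 0.82 0 0;0.4 0.43 1.0 0 0;0.4 0.56 1.18 0 0;0.4 0.7 1.32 0 0;0.4 0.85 1.46 0 0"}}

```text
time_s: 9.45
eef_pos: [483.9, -118.2, 3.5]
ee_rot: [0.5, 0.5, 0.5, -0.5]
force: [-0.4, 0.2, 4.2]
grip_width: 0.571
```

```bash
python3 go.py 457 -120 17 0; python3 - <<'E'
from h import *
p=capture('scene')
crop(p,'s7',240,340,190,290,6,[(box(460,0,-119,60),(0,0,255))])
E
```

```text
pos [ 483.9 -118.2    3.5] yaw 0.01 F [-0.4  0.2  4.2] w 0.571 t 9.4
shift [-1.35 -2.69  0.18] turn units 0.001 dist 30.0
```

View pics/s7.png

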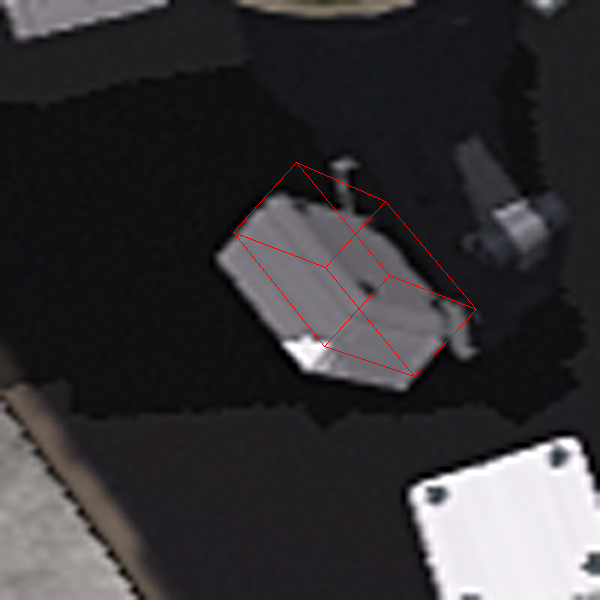

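Emit:
{"method": "send_rows", "body": {"rows": "0.4 0.15 0.14 0 0;0.4 0.3 0.25 0 0;0.4 0.45 0.35 0 0;0.4 0.55 0.4 0 0;0.4 0.55 0.4 0 0"}}

```text
time_s: 10.0
eef_pos: [487.8, -118.2, -2.0]
ee_rot: [0.5, 0.5, 0.5, -0.5]
force: [1.8, -1.0, 4.3]
grip_width: 0.568
```

```bash
python3 go.py 457 -120 17 0; python3 - <<'E'
from h import *
p=capture('scene')
crop(p,'s8',240,340,190,290,6,[(box(460,0,-119,75),(0,0,255))])
E
```

```text
pos [ 487.8 -118.2   -2. ] yaw 0.0 F [ 1.8 -1.   4.3] w 0.568 t 10.0
shift [-1.9  -3.08  0.18] turn units 0.0 dist 36.0
```

View pics/s8.png

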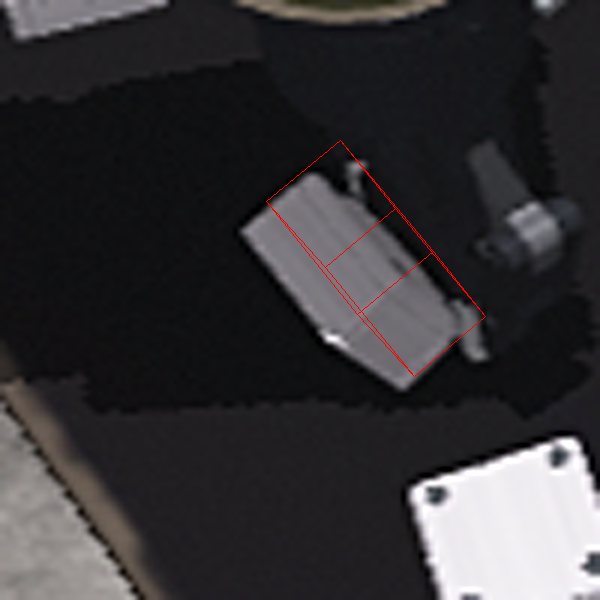

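Emit:
{"method": "send_rows", "body": {"rows": "0.6 0 0 0 0;0.7 0 0 0 0;0.75 0 0 0 0;0.75 -1 0 0 0;0.75 -4 0 0 0;0.75 -8 0 0 0;0.75 -8 0 0 0"}}

```text
time_s: 10.75
eef_pos: [489.7, -119.2, 82.9]
ee_rot: [0.503, 0.501, 0.497, -0.499]
force: [0.2, -0.3, -0.3]
grip_width: 0.749
```

```bash
python3 go.py 457 -120 17 0; python3 - <<'E'
from h import *
p=capture('scene')
crop(p,'s9',240,340,190,290,6,[(box(457,0,-119,90),(0,0,255))])
p=capture('top')
b=box(457,0,-119,90);print(proj(p,b))
crop(p,'t9',270,370,260,360,6,[(b,(0,0,255))])
E
```

```text
pos [ 489.7 -119.2   82.9] yaw 0.02 F [ 0.2 -0.3 -0.3] w 0.749 t 10.8
shift [ 6.56 -3.32  0.06] turn units 0.004 dist 74.0
[[346.24010778 340.03612671]
 [346.15689021 323.68907355]
 [317.2468479  339.98166442]
 [317.19938267 323.66648668]
 [346.06921296 335.55401179]
 [345.99059774 320.10752788]
 [318.66435822 335.51100502]
 [318.61790323 320.09295213]]
```

View pics/s9.png

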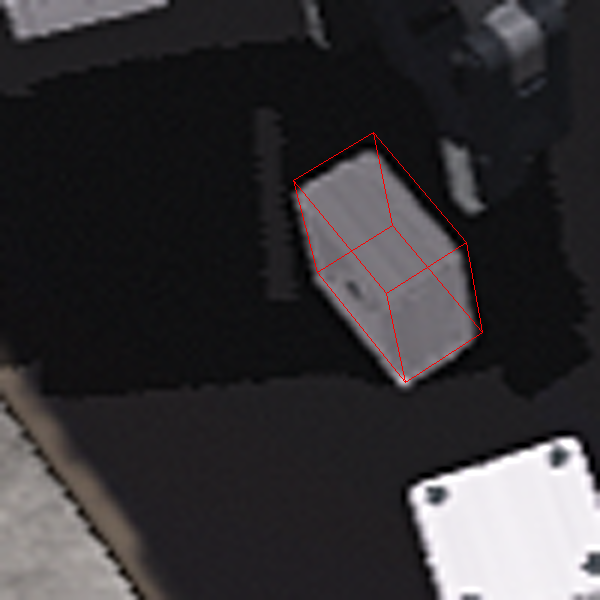

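View pics/t9.png

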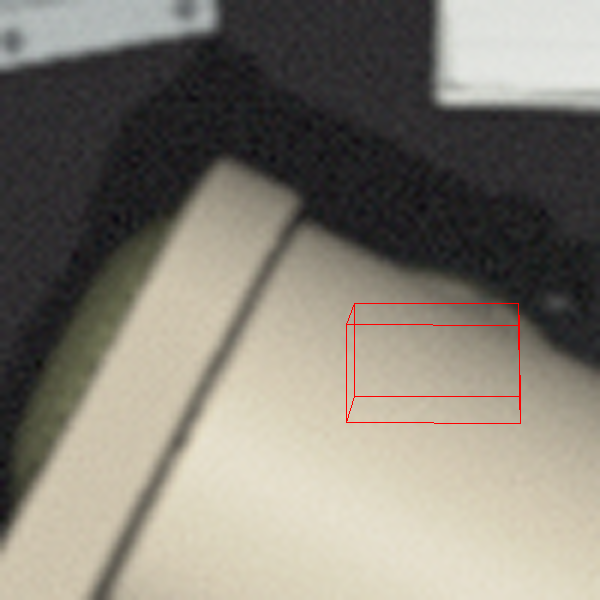

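```bash
python3 - <<'E'
from h import *
p=capture('scene')
im=p['pixels'][255:310,230:280].astype(float)
im=np.clip((im-20)*2,0,255).astype(np.uint8)
cv2.imwrite('pics/s10.png',cv2.resize(im,None,fx=10,fy=10,interpolation=cv2.INTER_CUBIC)[:,:,::-1])
E
```

View pics/s10.png

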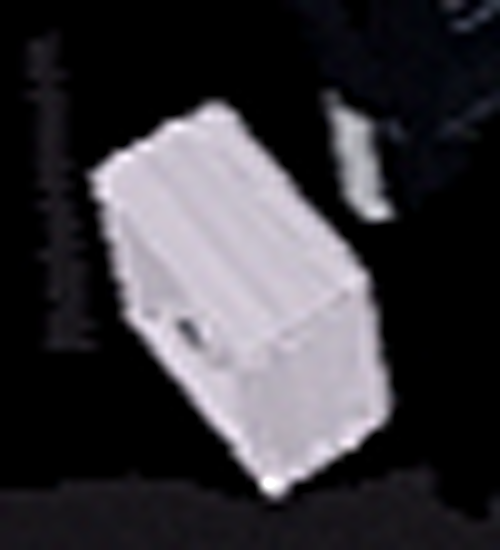

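Emit:
{"method": "send_rows", "body": {"rows": "0.75 0 -0.1 0 0;0.75 2 -0.1 0 0;0.75 4 -0.1 0 0;0.75 4 -0.1 0 0;0.75 4 -0.1 0 0;0.5 4 -0.1 0 0;0.4 4 -0.1 0 0;0.4 4 -0.1 0 0;0.4 4 -0.1 0 0;0.4 4 -0.1 0 0", "grip_force": 20}}

```text
time_s: 11.9
eef_pos: [487.0, -118.3, 38.8]
ee_rot: [0.501, 0.5, 0.499, -0.5]
force: [0.4, 0.7, 7.0]
grip_width: 0.572
```

```bash
python3 go.py 487 -118 38 0
```

```text
pos [ 487.  -118.3   38.8] yaw 0.01 F [0.4 0.7 7. ] w 0.572 t 11.9
shift [ 0.08  0.   -0.03] turn units 0.001 dist 1.0
```

Emit:
{"method": "send_rows", "body": {"rows": "0.4 0.1 0.2 0 0;0.4 0.12 0.5 0 0;0.4 0.12 0.8 0 0;0.4 0.15 1.1 0 0;0.4 0.2 1.4 0 0;0.4 0.25 1.65 0 0;0.4 0.35 2 0 0;0.4 0.52 2.35 0 0"}}

```text
time_s: 12.7
eef_pos: [510.5, -118.3, 33.1]
ee_rot: [0.5, 0.5, 0.5, -0.5]
force: [-0.0, -0.2, 5.8]
grip_width: 0.574
```

```bash
python3 go.py 487 -118 38 0; python3 - <<'E'
from h import *
p=capture('scene')
p['pixels']=np.clip((p['pixels'].astype(float)-20)*2,0,255).astype(np.uint8)
crop(p,'s11',240,340,190,290,6,[(box(484,0,-119,120)+0,(0,0,255))])
E
```

```text
pos [ 510.5 -118.3   33.1] yaw 0.0 F [-0.  -0.2  5.8] w 0.574 t 12.7
shift [-0.49 -2.35 -0.03] turn units 0.001 dist 24.0
```

View pics/s11.png

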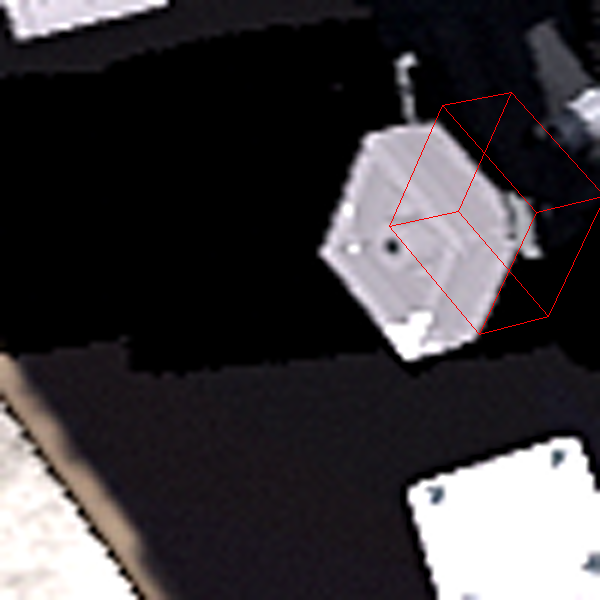

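Emit:
{"method": "send_rows", "body": {"rows": "0.4 0.2 0.35 0 0;0.4 0.42 0.7 0 0;0.4 0.7 1.05 0 0;0.4 0.95 1.32 0 0;0.4 1.25 1.6 0 0;0.4 1.55 1.83 0 0;0.4 1.9 2.05 0 0;0.4 2.25 2.24 0 0;0.4 2.6 2.38 0 0;0.4 2.9 2.48 0 0"}}

```text
time_s: 13.75
eef_pos: [535.1, -118.2, 3.6]
ee_rot: [0.5, 0.5, 0.5, -0.5]
force: [3.3, 0.3, 5.7]
grip_width: 0.571
```

```bash
python3 go.py 487 -118 38 0; python3 - <<'E'
from h import *
p=capture('scene')
p['pixels']=np.clip((p['pixels'].astype(float)-20)*2,0,255).astype(np.uint8)
crop(p,'s12',240,340,190,290,6)
E
```

```text
pos [ 535.1 -118.2    3.6] yaw 0.0 F [3.3 0.3 5.7] w 0.571 t 13.8
shift [-3.44 -4.81 -0.02] turn units 0.001 dist 59.0
```

View pics/s12.png

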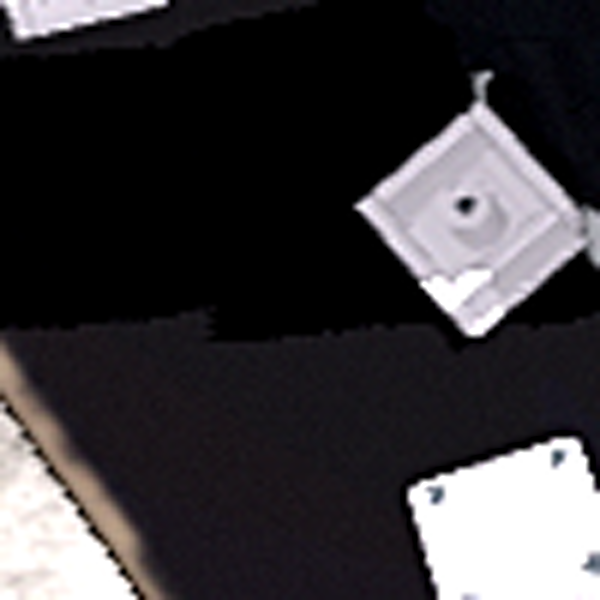

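Emit:
{"method": "send_rows", "body": {"rows": "0.6 0 0 0 0;0.7 0 0 0 0;0.75 -0.3 0 0 0;0.75 -4 0 0 0;0.75 -9 0 0 0;0.75 -13 0 0 0;0.75 -13 -8 0 0;0.75 -13 -13 0 0;0.75 -13 -18 0 0;0.75 -13 -22 0 0"}}

```text
time_s: 14.8
eef_pos: [332.6, -117.5, 133.6]
ee_rot: [0.5, 0.5, 0.5, -0.5]
force: [-0.4, -0.8, 0.8]
grip_width: 0.749
```

```bash
python3 - <<'E'
from h import *
show()
p=capture('top');save(p,'t13')
x=cv2.resize(p['pixels'][180:360,210:480],None,fx=2.9,fy=2.9,interpolation=cv2.INTER_CUBIC);cv2.imwrite('pics/t13.png',x[:,:,::-1])
c=np.array([(100,32),(208,12),(248,243),(140,265)])/2.9+[210,190]
w=back(p,c,8)[:,:2];print(w.round(1))
print(np.linalg.norm(w-np.roll(w,-1,0),axis=1))
d=(w[0]+w[1]-w[2]-w[3]);print(np.degrees(np.arctan2(d[1],d[0])))
e=(w[1]-w[0]+w[2]-w[3]);print(np.degrees(np.arctan2(e[1],e[0]))+90)
print((w.mean(0)))
E
```

```text
t 14.8 p [ 332.6 -117.5  133.6] F [-0.4 -0.8  0.8] grip 0.7485787728574347 J [-0.68  0.05  2.1  -0.    0.99  0.89]
[[-0.001  1.     0.001]
 [ 0.     0.001 -1.   ]
 [-1.    -0.001 -0.   ]]
[[703.6  41.6]
 [715.8 -27.2]
 [569.8 -52.5]
 [556.2  15.7]]
[ 69.87999678 148.17426412  69.55469175 149.73817195]
9.886255318159108
10.682239022149844
[636.35506695  -5.63017184]
```

View pics/t13.png

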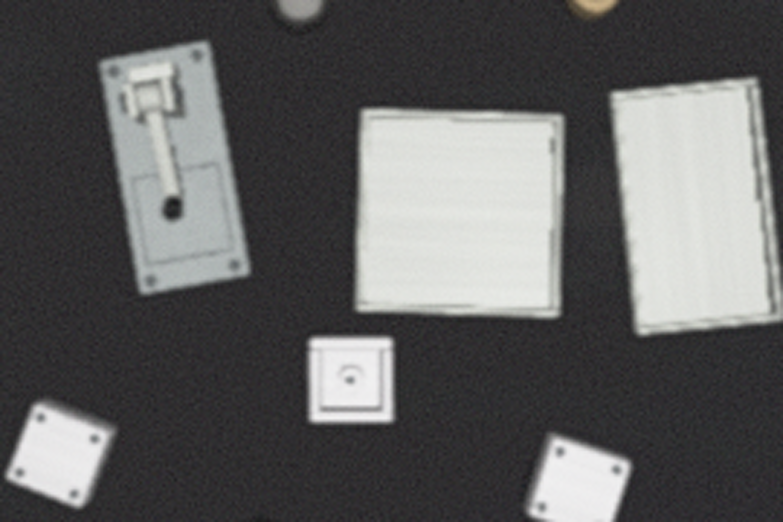

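```bash
python3 - <<'E'
from h import *
for cam,roi in(('top',(190,290,235,305)),('scene',(170,245,250,335))):
    p=capture(cam)
    g=cv2.cvtColor(p['pixels'],cv2.COLOR_RGB2GRAY);m=np.zeros_like(g);a,b,c,d=roi
    m[a:b,c:d]=(g[a:b,c:d]>95)
    m=cv2.morphologyEx(m,cv2.MORPH_CLOSE,np.ones((3,3),np.uint8))
    cs=max(cv2.findContours(m,cv2.RETR_EXTERNAL,cv2.CHAIN_APPROX_NONE)[0],key=cv2.contourArea)
    w=back(p,cs.reshape(-1,2),8)[:,:2].astype(np.float32)
    r=cv2.minAreaRect(w);print(cam,r)
    cv2.imwrite(f'pics/m_{cam}.png',cv2.resize(m[a:b,c:d]*255,None,fx=5,fy=5))
    # scribed corners if top
    if cam=='top':
        c4=np.array([(132,178),(217,163),(233,248),(148,264)])/2.9+[210,180]
        w=back(p,c4,8)[:,:2];print(w.mean(0),np.linalg.norm(w-np.roll(w,-1,0),axis=1))
        e=w[0]+w[1]-w[2]-w[3];print(np.degrees(np.arctan2(e[1],e[0])))
        print(*covers(p),sep='\n')
    for n in('anvil','feeler_pivot','feeler_knob'):
        print(n,[(np.round(d['location'],1).tolist(),round(d['confidence'],2)) for d in nets.spot_point(p,n)[:2]])
E
```

```text
top ((636.821044921875, -5.100498199462891), (151.83926391601562, 71.75833892822266), 10.21630573272705)
[606.89612105 -11.11914863] [54.68383102 54.50049406 54.63140283 55.21751931]
10.698204999494287
(1052.5, 268.2, -337.3, 163.6, 60.8, 49.0)
(375.5, 314.1, 93.2, 45.7, 52.7, 55.6)
(767.5, 439.8, -254.7, 50.2, 50.3, 71.0)
(746.0, 459.5, 63.1, 50.6, 50.7, 68.7)
(754.0, 505.4, -116.5, 47.9, 51.3, 89.8)
anvil [([608.9, -13.4, 9.5], 0.84), ([509.9, -121.6, 31.0], 0.67)]
feeler_pivot [([680.6, 3.8, 55.9], 0.6)]
feeler_knob [([607.9, -14.2, 43.7], 0.57), ([744.8, -269.9, -1.5], 0.41)]
scene ((642.5222778320312, -0.7893257141113281), (166.8946533203125, 89.78954315185547), 10.658539772033691)
anvil [([614.4, -13.8, 5.4], 0.62), ([617.5, -9.1, 12.3], 0.36)]
feeler_pivot [([674.1, -2.8, 50.6], 0.59)]
feeler_knob [([613.1, -14.1, 48.7], 0.76)]
```

View pics/m_top.png

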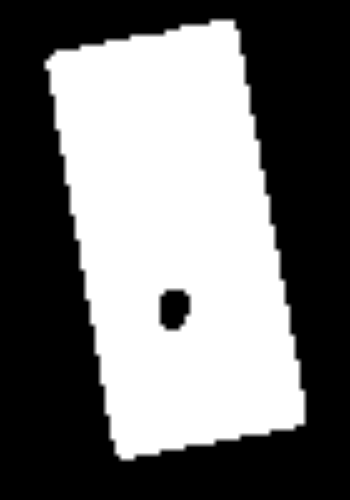

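```bash
python3 go.py 610 -12.2 100 10.3; python3 - <<'E'
import numpy as np
K=lambda f:np.array([-66*np.cos(f)+14*np.sin(f),66*np.sin(f)+14*np.cos(f)])
for f in np.linspace(-.33,1.8,19): d=(K(f)-K(-.33))/10; print(f.__round__(2),'x',(-d[1]).round(2),'y',d[0].round(2))
E
```

```text
pos [ 335.4 -118.2  133.7] yaw 0.06 F [-0.3 -0.6 -0.7] w 0.749 t 15.2
shift [  3.37  27.47 -10.57] turn units -2.049 dist 296.0
-0.33 x -0.0 y 0.0
-0.21 x -0.8 y -0.05
-0.09 x -1.59 y -0.0
0.02 x -2.38 y 0.13
0.14 x -3.14 y 0.37
0.26 x -3.87 y 0.68
0.38 x -4.56 y 1.09
0.5 x -5.2 y 1.57
0.62 x -5.77 y 2.12
0.73 x -6.28 y 2.74
0.85 x -6.71 y 3.41
0.97 x -7.05 y 4.13
1.09 x -7.31 y 4.89
1.21 x -7.48 y 5.67
1.33 x -7.56 y 6.46
1.44 x -7.54 y 7.26
1.56 x -7.42 y 8.05
1.68 x -7.22 y 8.82
1.8 x -6.92 y 9.56
```

Emit:
{"method": "send_rows", "body": {"rows": "0.6 3.4 27.5 -10.6 -2.05;0.6 3.4 27.5 -10.6 -2.05;0.6 3.4 27.5 -10.6 -2.05;0.6 3.4 27.5 -10.6 -2.05;0.6 3.4 27.5 -10.6 -2.05;0.6 3.4 27.5 -10.6 -2.05;0.6 3.4 27.5 -10.6 -2.05;0.6 3.4 27.5 -10.6 -2.05;0.6 3.4 27.5 -10.6 -2.05"}}

```text
time_s: 16.15
eef_pos: [609.2, -12.2, 99.7]
ee_rot: [0.542, 0.453, 0.543, -0.453]
force: [-0.8, -0.6, -0.2]
grip_width: 0.602
```

```bash
python3 go.py 610 -12.2 40 10.3; python3 - <<'E'
from h import *
p=capture('scene')
crop(p,'s14',130,250,230,340,6)
E
```

```text
pos [609.2 -12.2  99.7] yaw 10.25 F [-0.8 -0.6 -0.2] w 0.602 t 16.1
shift [5.97 0.08 0.01] turn units -0.009 dist 60.0
```

View pics/s14.png

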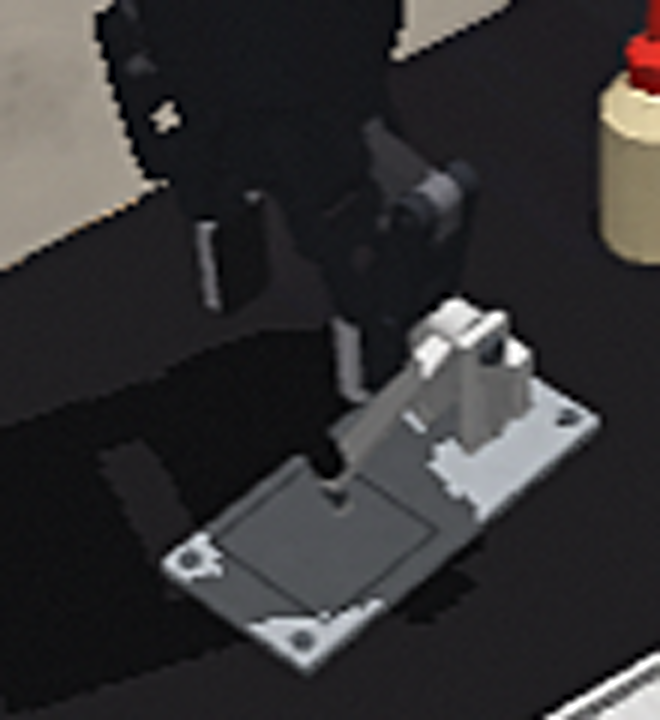

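Emit:
{"method": "send_rows", "body": {"rows": "0.6 3 0.1 0 0;0.6 5 0.1 0 0;0.6 6 0.1 0 0;0.4 6 0.1 0 0;0.3 6 0.1 0 0;0.2 6 0.1 0 0;0.1 6 0.1 0 0;0.05 6 0.1 0 0;0.05 6 0.1 0 0;0.05 6 0.1 0 0;0.05 6 0.1 0 0", "grip_force": 20}}

```text
time_s: 17.3
eef_pos: [611.2, -11.6, 40.9]
ee_rot: [0.543, 0.454, 0.542, -0.453]
force: [-1.6, 3.1, 7.3]
grip_width: 0.13
```

```bash
python3 go.py 610 -12.2 40 10.3
```

```text
pos [611.2 -11.6  40.9] yaw 10.27 F [-1.6  3.1  7.3] w 0.13 t 17.3
shift [ 0.09 -0.13  0.04] turn units -0.007 dist 2.0
```

Emit:
{"method": "send_rows", "body": {"rows": "0.05 -0.8 -0.05 0 0;0.05 -1.59 0 0 0;0.05 -2.38 0.13 0 0;0.05 -3.14 0.37 0 0;0.05 -3.87 0.68 0 0;0.05 -4.56 1.09 0 0;0.05 -5.2 1.57 0 0;0.05 -5.2 1.57 0 0"}}

```text
time_s: 18.1
eef_pos: [626.8, -8.8, 92.8]
ee_rot: [0.543, 0.453, 0.543, -0.453]
force: [-2.3, 3.7, -0.2]
grip_width: 0.126
```

```bash
python3 go.py 610 -12.2 40 10.3; python3 - <<'E'
from h import *
p=capture('scene')
crop(p,'s15',130,250,230,340,6)
E
```

```text
pos [626.8  -8.8  92.8] yaw 10.27 F [-2.3  3.7 -0.2] w 0.126 t 18.1
shift [ 5.28 -1.72  0.03] turn units -0.006 dist 55.0
```

View pics/s15.png

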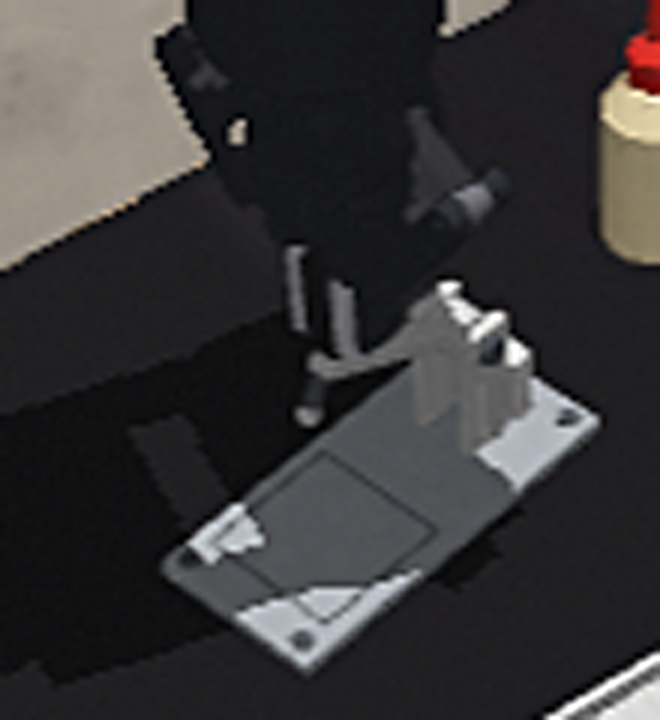

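Feeler is rising with the grip. Continue the arc.

Emit:
{"method": "send_rows", "body": {"rows": "0.05 -0.57 0.55 0 0;0.05 -1.08 1.17 0 0;0.05 -1.51 1.84 0 0;0.05 -1.85 2.56 0 0;0.05 -2.11 3.32 0 0;0.05 -2.28 4.1 0 0;0.05 -2.36 4.89 0 0;0.05 -2.34 5.69 0 0;0.05 -2.22 6.48 0 0;0.05 -2.02 7.25 0 0;0.05 -1.72 7.99 0 0;0.05 -1.72 7.99 0 0"}}

```text
time_s: 19.35
eef_pos: [707.0, 5.5, 110.9]
ee_rot: [0.544, 0.454, 0.541, -0.452]
force: [0.1, 5.6, 5.4]
grip_width: 0.126
```

```bash
python3 go.py 610 -12.2 40 10.3; python3 - <<'E'
from h import *
p=capture('scene')
crop(p,'s16',130,250,230,340,6)
E
```

```text
pos [707.    5.5 110.9] yaw 10.28 F [0.1 5.6 5.4] w 0.126 t 19.4
shift [ 7.04 -9.9   0.01] turn units -0.005 dist 121.0
```

View pics/s16.png

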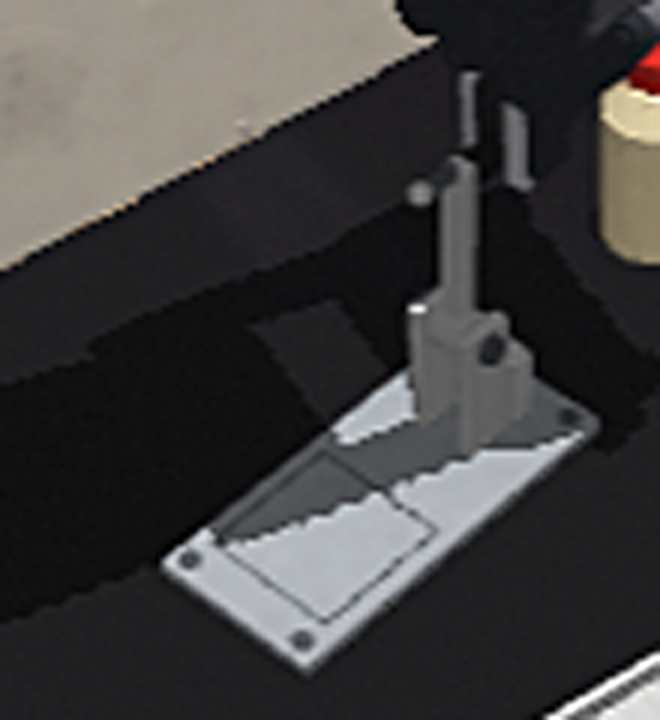

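Emit:
{"method": "send_rows", "body": {"rows": "0.05 0.2 0.5 0 0;0.05 0.2 0.5 0 0;0.3 0.2 0.5 0 0;0.5 0.2 0.5 0 0;0.5 0.2 0.5 0 0;0.5 -3 0.5 0 0;0.5 -5 0.5 0 0;0.5 -5 0.5 0 0;0.5 -5 0.5 0 0"}}

```text
time_s: 20.3
eef_pos: [709.6, 5.7, 158.4]
ee_rot: [0.543, 0.453, 0.543, -0.454]
force: [-0.1, -0.1, -0.9]
grip_width: 0.5
```

```bash
python3 go.py 610 -12.2 40 10.3; python3 - <<'E'
from h import *
p=capture('scene')
crop(p,'s17',130,250,230,340,6)
E
```

```text
pos [709.6   5.7 158.4] yaw 10.24 F [-0.1 -0.1 -0.9] w 0.5 t 20.3
shift [ 1.184e+01 -1.012e+01 -1.000e-02] turn units -0.011 dist 156.0
```

View pics/s17.png

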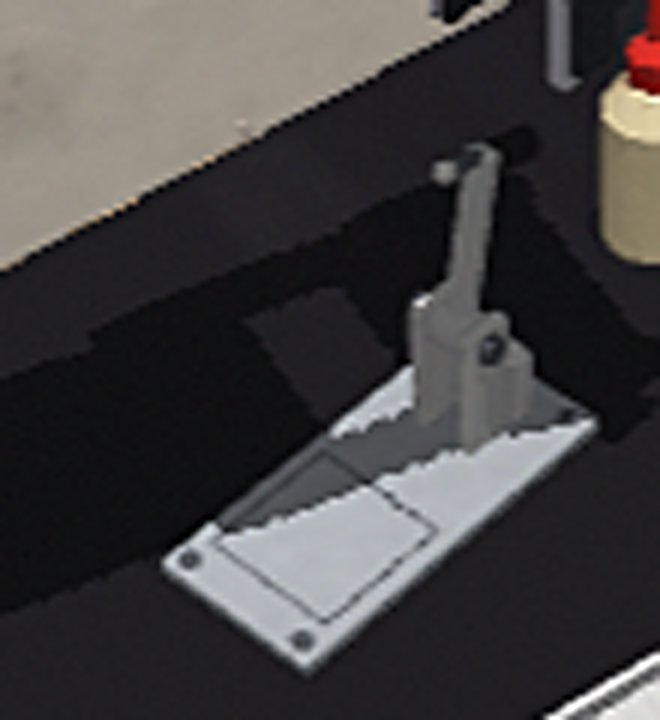

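```bash
python3 - <<'E'
from h import *
p=capture('top');save(p,'t18')
print(*covers(p),sep='\n')
b=np.array([[505+x,-116.5+y,z] for x in(-25,25) for y in(-25,25) for z in (0,28)])
crop(p,'t18z',270,350,300,370,8,[(b,(0,0,255))])
for n in ('cover_1','anvil'):
    print([(np.round(d['location'],1).tolist(),round(d['confidence'],2)) for d in nets.spot_point(p,n)])
E
```

```text
(514.0, 314.5, 94.3, 53.5, 52.7, 75.0)
(1812.0, 272.0, -324.8, 190.8, 78.3, 54.0)
(770.5, 439.9, -254.7, 50.2, 50.3, 71.0)
(761.0, 505.4, -116.5, 47.9, 51.3, 89.8)
(554.5, 470.5, 379.8, 139.5, 30.8, 44.3)
(1522.0, 633.6, -8.5, 140.2, 66.0, 10.2)
[([507.2, -122.4, 30.2], 0.97), ([441.8, -259.7, -5.8], 0.74), ([459.4, 59.4, 0.8], 0.58), ([608.6, -10.6, 1.5], 0.29)]
[([742.5, -85.2, -4.4], 0.47)]
```

View pics/t18z.png

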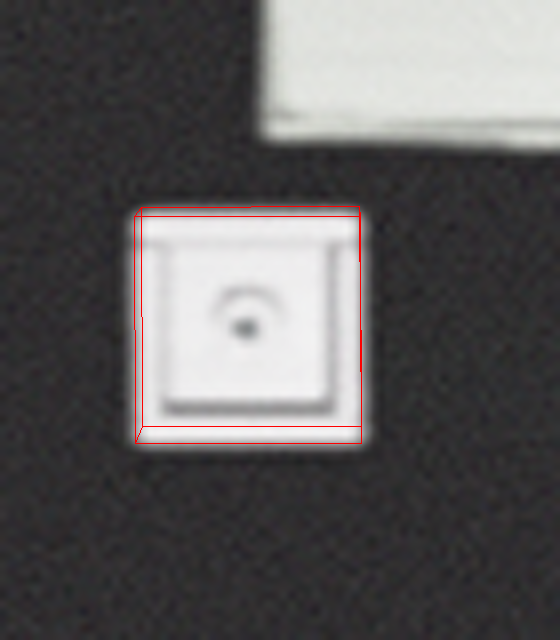

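```bash
python3 go.py 505 -118 158 0; python3 go.py 505 -118 8 0
```

```text
pos [709.3   5.9 157.6] yaw 10.25 F [ 0.2 -0.8 -0.5] w 0.5 t 20.5
shift [ -0.   -22.31   8.56] turn units 2.05 dist 239.0
pos [709.3   5.9 157.6] yaw 10.25 F [ 0.2 -0.8 -0.5] w 0.5 t 20.5
shift [ 15.   -22.28   8.57] turn units 2.05 dist 282.0
```

Emit:
{"method": "send_rows", "body": {"rows": "0.75 0 -22.3 8.56 2.05;0.75 0 -22.3 8.56 2.05;0.75 0 -22.3 8.56 2.05;0.75 0 -22.3 8.56 2.05;0.75 0 -22.3 8.56 2.05;0.75 4 -22.3 8.56 2.05;0.75 8 -22.3 8.56 2.05;0.75 12 -22.3 8.56 2.05;0.75 12 -22.3 8.56 2.05;0.75 12 -22.3 8.56 2.05"}}

```text
time_s: 21.5
eef_pos: [505.8, -118.1, 39.6]
ee_rot: [0.5, 0.5, 0.5, -0.5]
force: [-0.5, -0.3, 0.4]
grip_width: 0.748
```

```bash
python3 go.py 505 -118 8 0
```

```text
pos [ 505.8 -118.1   39.6] yaw 0.01 F [-0.5 -0.3  0.4] w 0.748 t 21.5
shift [ 3.16 -0.07 -0.01] turn units 0.002 dist 32.0
```

Emit:
{"method": "send_rows", "body": {"rows": "0.75 2 0 0 0;0.75 3.1 0 0 0;0.75 3.1 0 0 0;0.5 3.1 0 0 0;0.4 3.1 0 0 0;0.4 3.1 0 0 0;0.4 3.1 0 0 0;0.4 1 0 0 0;0.4 -3 0 0 0;0.4 -5 0 0 0;0.4 -5 0 0 0", "grip_force": 40}}

```text
time_s: 22.6
eef_pos: [507.0, -118.6, 92.0]
ee_rot: [0.502, 0.501, 0.498, -0.499]
force: [0.0, -0.1, -1.4]
grip_width: 0.574
```

```bash
python3 go.py 607.4 -12 60 10.4;python3 go.py 607.4 -12 16.5 10.4
```

```text
pos [ 507.  -118.6   92. ] yaw 0.01 F [ 0.  -0.1 -1.4] w 0.574 t 22.6
shift [  3.23  10.03 -10.67] turn units -2.077 dist 150.0
pos [ 507.  -118.6   92. ] yaw 0.01 F [ 0.  -0.1 -1.4] w 0.574 t 22.6
shift [  7.58  10.   -10.68] turn units -2.077 dist 165.0
```

Emit:
{"method": "send_rows", "body": {"rows": "0.4 0 10.2 -10.6 -2.08;0.4 0 10.2 -10.6 -2.08;0.4 0 10.2 -10.6 -2.08;0.4 3 10.2 -10.6 -2.08;0.4 4 10.2 -10.6 -2.08;0.4 5 10.2 -10.6 -2.08;0.4 5 10.2 -10.6 -2.08;0.4 5 10.2 -10.6 -2.08"}}

```text
time_s: 23.4
eef_pos: [607.6, -12.7, 39.6]
ee_rot: [0.543, 0.453, 0.543, -0.453]
force: [-0.3, -0.2, -1.1]
grip_width: 0.569
```

```bash
python3 go.py 607.6 -12 16.5 10.4; python3 - <<'E'
from h import *
p=capture('scene')
crop(p,'s19',130,250,230,340,6)
E
```

```text
pos [607.6 -12.7  39.6] yaw 10.34 F [-0.3 -0.2 -1.1] w 0.569 t 23.4
shift [ 2.31  0.01 -0.07] turn units -0.012 dist 23.0
```

View pics/s19.png

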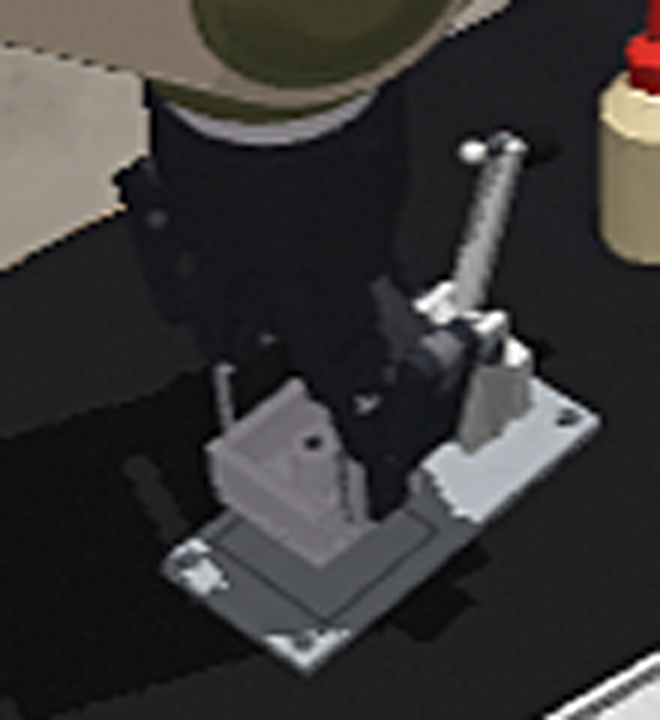

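Lever has gone to the back stop; cover hovering over the square. Lower, shift 0.5 mm left (+y), release.

Emit:
{"method": "send_rows", "body": {"rows": "0.4 1 0 -0.07 0;0.4 2 0 -0.07 0;0.4 2.35 0 -0.07 0;0.4 2.35 0 -0.07 0;0.4 2.35 0 -0.07 0;0.6 2.35 0 -0.07 0;0.75 2.35 0 -0.07 0;0.75 2.35 0 -0.07 0;0.75 0 0 -0.07 0;0.75 -4 0 -0.07 0;0.75 -8 0 -0.07 0;0.75 -10 -4 -0.07 0"}}

```text
time_s: 24.65
eef_pos: [571.2, -18.8, 142.2]
ee_rot: [0.546, 0.454, 0.541, -0.451]
force: [1.2, -0.4, 0.2]
grip_width: 0.749
```

```bash
python3 go.py 440 -254 140 -19;python3 go.py 440 -254 60 -19
```

```text
pos [571.2 -18.8 142.2] yaw 10.46 F [ 1.2 -0.4  0.2] w 0.749 t 24.6
shift [  0.16 -17.17  20.75] turn units 5.892 dist 269.0
pos [571.2 -18.8 142.2] yaw 10.46 F [ 1.2 -0.4  0.2] w 0.749 t 24.6
shift [  8.16 -17.23  20.72] turn units 5.892 dist 282.0
```

Emit:
{"method": "send_rows", "body": {"rows": "0.8 0 -17.2 20.8 5.9;0.8 0 -17.2 20.8 5.9;0.8 0 -17.2 20.8 5.9;0.8 0 -17.2 20.8 5.9;0.8 0 -17.2 20.8 5.9;0.8 0 -17.2 20.8 5.9;0.8 0 -17.2 20.8 5.9;0.8 0 -17.2 20.8 5.9;0.8 0 -17.2 20.8 5.9"}}

```text
time_s: 25.55
eef_pos: [437.0, -253.1, 138.9]
ee_rot: [0.41, 0.576, 0.411, -0.576]
force: [-0.4, 0.1, 0.2]
grip_width: 0.799
```

```bash
python3 go.py 440 -255 3 -19; python3 - <<'E'
from h import *
p=capture('top')
a=np.radians(10.4);u=np.array([np.cos(a),np.sin(a)]);v=np.array([-u[1],u[0]])
def bx(cx,cy,h,z0,z1):
    return np.array([[*(np.array([cx,cy])+h*i*u+h*j*v),z] for i in(-1,1) for j in(-1,1) for z in(z0,z1)])
crop(p,'t20',190,300,230,310,7,[(bx(607.1,-10.8,25,8,36),(0,0,255)),(bx(607.1,-10.8,28,8,8),(0,255,0))])
crop(p,'t20b',190,300,230,310,7)
E
```

```text
pos [ 437.  -253.1  138.9] yaw -19.01 F [-0.4  0.1  0.2] w 0.799 t 25.6
shift [13.59  0.35  0.09] turn units -0.002 dist 136.0
```

View pics/t20.png

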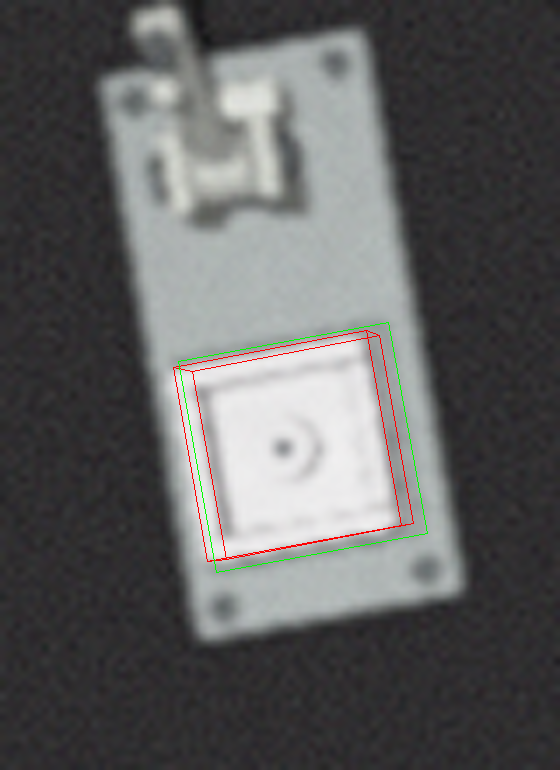

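View pics/t20b.png

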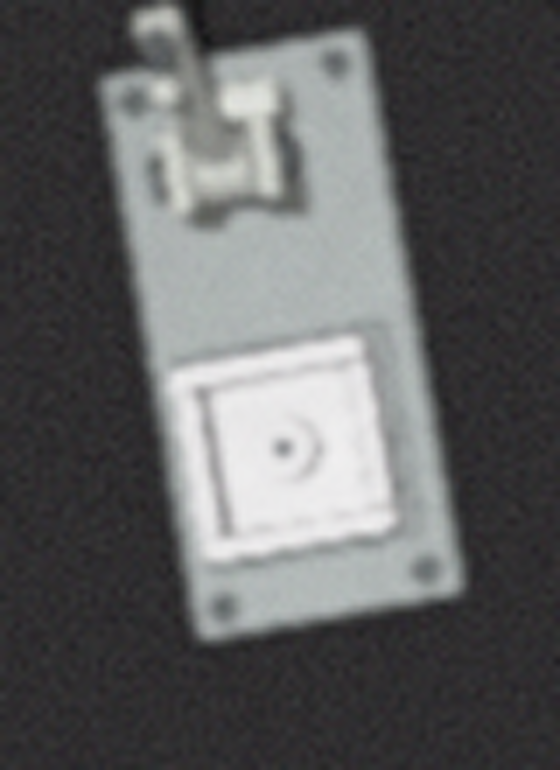

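Emit:
{"method": "send_rows", "body": {"rows": "0.8 5 0.3 0.1 0;0.8 10 0.3 0.1 0;0.8 13 0.3 0.1 0;0.8 13.5 0.3 0.1 0;0.8 13.5 0.3 0.1 0;0.5 13.5 0.3 0.1 0;0.4 13.5 0.3 0.1 0;0.4 13.5 0.3 0.1 0;0.4 13.5 0.3 0.1 0;0.4 10 0.3 0.1 0;0.4 8.5 0.3 0.1 0;0.4 8.5 0.3 0.1 0", "grip_force": 40}}

```text
time_s: 26.8
eef_pos: [440.2, -257.0, 56.8]
ee_rot: [0.412, 0.576, 0.408, -0.576]
force: [0.1, -0.4, -3.2]
grip_width: 0.575
```

```bash
python3 go.py 429 -118 54 0;python3 go.py 429 -118 4 0
```

```text
pos [ 440.2 -257.    56.8] yaw -19.09 F [ 0.1 -0.4 -3.2] w 0.575 t 26.8
shift [  0.22  -5.6  -12.78] turn units -3.817 dist 140.0
pos [ 440.2 -257.    56.8] yaw -19.09 F [ 0.1 -0.4 -3.2] w 0.575 t 26.8
shift [  5.22  -5.63 -12.79] turn units -3.817 dist 149.0
```

Emit:
{"method": "send_rows", "body": {"rows": "0.4 0 -5.6 -12.8 -3.82;0.4 0 -5.6 -12.8 -3.82;0.4 0 -5.6 -12.8 -3.82;0.4 0 -5.6 -12.8 -3.82;0.4 3 -5.6 -12.8 -3.82;0.4 4.5 -5.6 -12.8 -3.82;0.4 5 -5.6 -12.8 -3.82;0.4 5 -5.6 -12.8 -3.82;0.4 5 -5.6 -12.8 -3.82"}}

```text
time_s: 27.7
eef_pos: [427.7, -116.6, 4.5]
ee_rot: [0.5, 0.5, 0.5, -0.5]
force: [-4.4, 6.6, 15.1]
grip_width: 0.577
```

```bash
python3 go.py 429 -118 4 0; python3 - <<'E'
from h import *
p=capture('scene')
p['pixels']=np.clip((p['pixels'].astype(float)-20)*2,0,255).astype(np.uint8)
crop(p,'s21',240,340,190,290,6,[(box(454,0,-118,0),(0,0,255))])
E
```

```text
pos [ 427.7 -116.6    4.5] yaw -0.01 F [-4.4  6.6 15.1] w 0.577 t 27.7
shift [0.05 0.13 0.14] turn units -0.002 dist 2.0
```

View pics/s21.png

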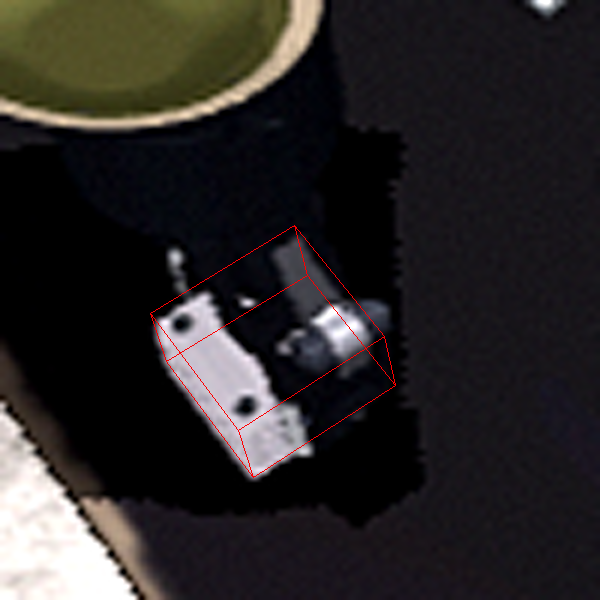

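Emit:
{"method": "send_rows", "body": {"rows": "0.75 0 0 0 0;0.75 0 0 0 0;0.75 -1.4 0 0 0;0.75 -1.4 2.8 0 0;0.75 -1.4 2.8 0 0;0.75 -1.4 2.8 0 0;0.5 -1.4 2.8 0 0;0.4 -1.4 2.8 0 0;0.4 -1.4 2.8 0 0;0.4 -1.4 2.8 0 0;0.4 -1.3 2.8 0 0;0.4 -1.2 2.8 0 0", "grip_force": 20}}

```text
time_s: 28.95
eef_pos: [456.5, -116.9, 17.5]
ee_rot: [0.5, 0.5, 0.5, -0.5]
force: [-5.3, 5.8, 31.2]
grip_width: 0.571
```

```bash
python3 go.py 457 -118 15.6 0
```

```text
pos [ 456.5 -116.9   17.5] yaw -0.0 F [-5.3  5.8 31.2] w 0.571 t 28.9
shift [0.19 0.05 0.11] turn units -0.0 dist 2.0
```

Emit:
{"method": "send_rows", "body": {"rows": "0.4 -0.1 0.1 0 0;0.4 -0.1 0.3 0 0;0.4 -0.1 0.5 0 0;0.4 -0.07 0.7 0 0;0.4 -0.05 0.9 0 0;0.4 0 1.1 0 0;0.4 0.05 1.25 0 0"}}

```text
time_s: 29.65
eef_pos: [468.3, -116.8, 15.8]
ee_rot: [0.5, 0.5, 0.5, -0.5]
force: [-4.1, 0.8, 7.0]
grip_width: 0.569
```

```bash
python3 go.py 457 -118 15.6 0; python3 - <<'E'
from h import *
p=capture('scene')
p['pixels']=np.clip((p['pixels'].astype(float)-20)*2,0,255).astype(np.uint8)
crop(p,'s22',240,340,190,290,6,[(box(455,0,-117,22),(0,0,255))])
E
```

```text
pos [ 468.3 -116.8   15.8] yaw 0.02 F [-4.1  0.8  7. ] w 0.569 t 29.6
shift [ 0.02 -1.13  0.12] turn units 0.004 dist 11.0
```

View pics/s22.png

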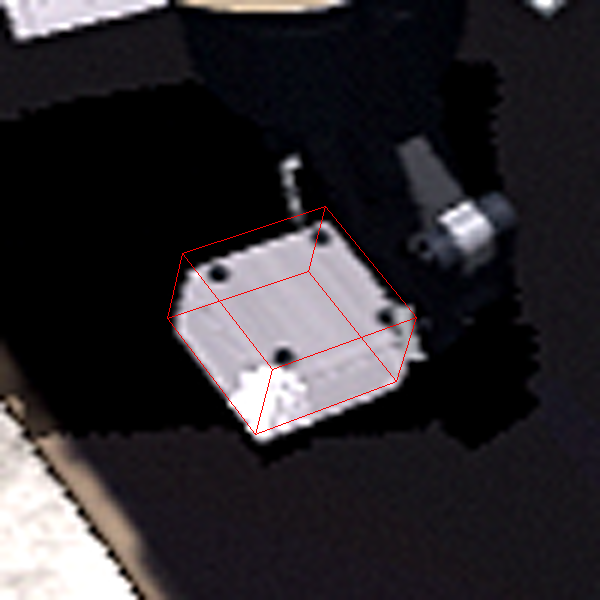

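Emit:
{"method": "send_rows", "body": {"rows": "0.4 0.08 0.2 0 0;0.4 0.13 0.4 0 0;0.4 0.22 0.62 0 0;0.4 0.32 0.84 0 0;0.4 0.45 1.04 0 0;0.4 0.6 1.24 0 0;0.4 0.75 1.4 0 0;0.4 0.92 1.56 0 0;0.4 1.1 1.7 0 0;0.4 1.3 1.85 0 0;0.4 1.5 1.95 0 0;0.4 1.65 2.02 0 0"}}

```text
time_s: 30.9
eef_pos: [489.2, -116.9, -1.0]
ee_rot: [0.5, 0.5, 0.5, -0.5]
force: [2.7, 1.5, 4.9]
grip_width: 0.573
```

```bash
python3 go.py 457 -118 15.6 0; python3 - <<'E'
from h import *
p=capture('scene')
p['pixels']=np.clip((p['pixels'].astype(float)-20)*2,0,255).astype(np.uint8)
crop(p,'s23',240,340,190,290,6,[(box(455,0,-117,72),(0,0,255))])
E
```

```text
pos [ 489.2 -116.9   -1. ] yaw -0.0 F [2.7 1.5 4.9] w 0.573 t 30.9
shift [-1.66 -3.22  0.11] turn units -0.0 dist 36.0
```

View pics/s23.png

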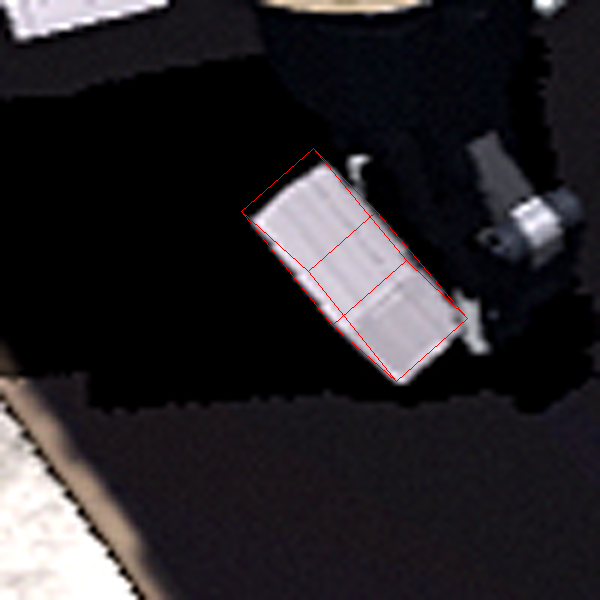

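Emit:
{"method": "send_rows", "body": {"rows": "0.6 0 0 0 0;0.75 0 0 0 0;0.75 -0.5 0 0 0;0.75 -2.5 0 0 0;0.75 -4 -0.2 0 0;0.75 -4 -0.2 0 0;0.75 -4 -0.2 0 0;0.5 -4 -0.2 0 0;0.4 -4 -0.2 0 0;0.4 -4 -0.2 0 0;0.4 -4 -0.2 0 0;0.4 -4 -0.2 0 0"}}

```text
time_s: 32.15
eef_pos: [486.5, -116.7, 38.7]
ee_rot: [0.5, 0.5, 0.5, -0.5]
force: [0.2, 0.7, -1.6]
grip_width: 0.573
```

```bash
python3 go.py 487 -118 38.8 0; python3 - <<'E'
from h import *
p=capture('scene')
p['pixels']=np.clip((p['pixels'].astype(float)-20)*2,0,255).astype(np.uint8)
crop(p,'s24',240,340,190,290,6,[(box(455,0,-117,90),(0,0,255))])
E
```

```text
pos [ 486.5 -116.7   38.7] yaw 0.0 F [ 0.2  0.7 -1.6] w 0.573 t 32.1
shift [-0.01  0.05  0.13] turn units 0.001 dist 1.0
```

View pics/s24.png

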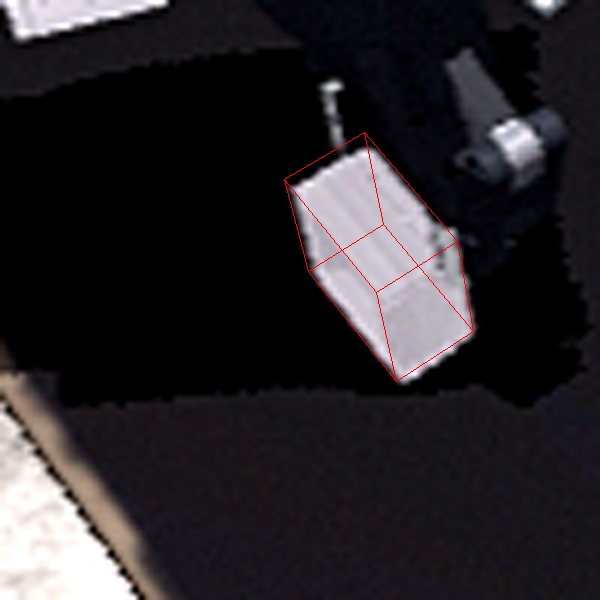

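Emit:
{"method": "send_rows", "body": {"rows": "0.4 0.15 0 0 0;0.4 0.17 0.25 0 0;0.4 0.17 0.5 0 0;0.4 0.17 0.8 0 0;0.4 0.2 1.1 0 0;0.4 0.25 1.4 0 0;0.4 0.3 1.65 0 0;0.4 0.4 2 0 0;0.4 0.57 2.35 0 0"}}

```text
time_s: 33.1
eef_pos: [510.5, -116.8, 33.3]
ee_rot: [0.5, 0.5, 0.5, -0.5]
force: [-1.0, -0.2, 4.0]
grip_width: 0.574
```

```bash
python3 go.py 487 -118 38 0; python3 - <<'E'
from h import *
p=capture('scene')
p['pixels']=np.clip((p['pixels'].astype(float)-20)*2,0,255).astype(np.uint8)
crop(p,'s25',240,340,190,290,6)
E
```

```text
pos [ 510.5 -116.8   33.3] yaw 0.0 F [-1.  -0.2  4. ] w 0.574 t 33.1
shift [-0.48 -2.35  0.12] turn units 0.0 dist 24.0
```

View pics/s25.png

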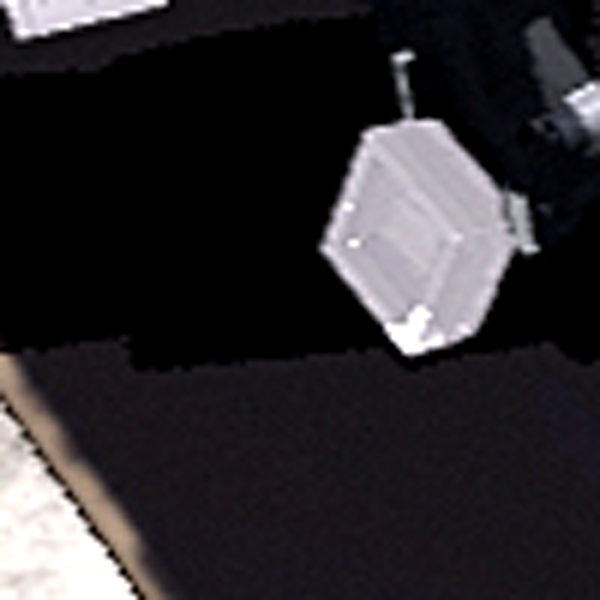

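No boss here: a bad one. Finish turning.

Emit:
{"method": "send_rows", "body": {"rows": "0.4 0.2 0.35 0 0;0.4 0.42 0.7 0 0;0.4 0.7 1.05 0 0;0.4 0.95 1.32 0 0;0.4 1.25 1.6 0 0;0.4 1.55 1.83 0 0;0.4 1.9 2.05 0 0;0.4 2.25 2.24 0 0;0.4 2.6 2.38 0 0;0.4 2.9 2.48 0 0"}}

```text
time_s: 34.15
eef_pos: [535.9, -117.0, 4.3]
ee_rot: [0.501, 0.5, 0.499, -0.5]
force: [3.7, 0.3, 5.6]
grip_width: 0.571
```

Emit:
{"method": "send_rows", "body": {"rows": "0.6 0 0 0 0;0.7 0 0 0 0;0.75 -0.3 0 0 0;0.75 -4 0 0 0;0.75 -8 0 0 0;0.75 -10 -4 0 0;0.75 -10 -9 0 0;0.75 -10 -14 0 0;0.75 -10 -18 0 0;0.75 -10 -18 0 0"}}

```text
time_s: 35.15
eef_pos: [351.1, -115.6, 104.0]
ee_rot: [0.499, 0.5, 0.501, -0.501]
force: [0.4, -0.8, -0.6]
grip_width: 0.748
```

```bash
python3 go.py 505 -118 38 0; python3 - <<'E'
from h import *
p=capture('top')
print(*covers(p),sep='\n')
x=cv2.resize(p['pixels'][180:360,210:480],None,fx=2.9,fy=2.9,interpolation=cv2.INTER_CUBIC);cv2.imwrite('pics/t26.png',x[:,:,::-1])
# trays
g=p['pixels'].min(axis=2)
for (c0,c1) in((325,410),(415,485)):
    m=np.zeros_like(g);m[200:300,c0:c1]=g[200:300,c0:c1]>110
    cs=max(cv2.findContours(m,cv2.RETR_EXTERNAL,cv2.CHAIN_APPROX_NONE)[0],key=cv2.contourArea)
    print(cv2.minAreaRect(back(p,cs.reshape(-1,2),14)[:,:2].astype(np.float32)))
E
```

```text
pos [ 351.1 -115.6  104. ] yaw -0.09 F [ 0.4 -0.8 -0.6] w 0.748 t 35.1
shift [ 6.56 15.41  0.23] turn units -0.017 dist 167.0
(303.0, 256.5, 217.8, 43.4, 55.0, 23.0)
(827.5, 252.8, -362.0, 106.2, 66.3, 37.1)
(1697.5, 249.1, -77.0, 76.5, 140.8, 0.7)
(354.5, 295.0, -284.9, 40.0, 67.1, 34.4)
(396.0, 313.5, 93.2, 45.8, 51.5, 56.1)
(742.0, 459.2, 63.3, 50.5, 50.1, 68.7)
(780.5, 506.2, -115.6, 49.7, 49.5, 89.8)
((607.49609375, -184.6846466064453), (127.54798126220703, 127.24451446533203), 88.02433776855469)
((610.8714599609375, -330.95086669921875), (152.43865966796875, 92.35594177246094), 5.366502285003662)
```

View pics/t26.png

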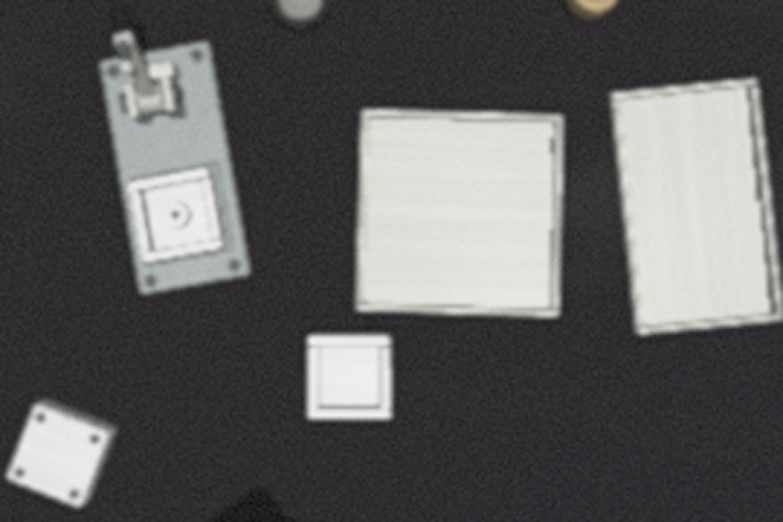

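Emit:
{"method": "send_rows", "body": {"rows": "0.75 0 5 -0.1 0;0.75 0 10 -0.1 0;0.75 0 15.5 -0.1 0;0.75 4 15.5 -0.1 0;0.75 8 15.5 -0.1 0;0.75 9.6 15.5 -0.1 0;0.75 9.6 15.5 -0.1 0;0.5 9.6 15.5 -0.1 0;0.4 9.6 15.5 -0.1 0;0.4 9.6 15.5 -0.1 0;0.4 9.6 15.5 -0.1 0;0.4 9.6 15.5 -0.1 0", "grip_force": 40}}

```text
time_s: 36.4
eef_pos: [510.5, -116.0, 9.2]
ee_rot: [0.501, 0.5, 0.499, -0.5]
force: [-0.3, 0.8, 6.0]
grip_width: 0.574
```

```bash
python3 go.py 634.5 -187 70 -2;python3 go.py 634.5 -187 12 -2
```

```text
pos [ 510.5 -116.     9.2] yaw 0.0 F [-0.3  0.8  6. ] w 0.574 t 36.4
shift [-6.05 12.41  7.11] turn units 0.401 dist 155.0
pos [ 510.5 -116.     9.2] yaw 0.0 F [-0.3  0.8  6. ] w 0.574 t 36.4
shift [-0.25 12.4   7.1 ] turn units 0.401 dist 143.0
```

Emit:
{"method": "send_rows", "body": {"rows": "0.4 -3 0 0 0;0.4 -6 2 1 0.4;0.4 -6 6 3 0.4;0.4 -6 10 5 0.4;0.4 -6 12.8 7.1 0.4;0.4 -6 12.8 7.1 0.4;0.4 -6 12.8 7.1 0.4;0.4 -3 12.8 7.1 0.4;0.4 -1 12.8 7.1 0.4;0.4 -1 12.8 7.1 0.4"}}

```text
time_s: 37.4
eef_pos: [635.6, -185.3, 15.6]
ee_rot: [-0.489, -0.508, -0.493, 0.509]
force: [-0.0, 0.8, -3.1]
grip_width: 0.574
```

```bash
python3 go.py 638.5 -187 12 -2; python3 - <<'E'
from h import *
p=capture('scene')
crop(p,'s27',200,340,270,400,5)
E
```

```text
pos [ 635.6 -185.3   15.6] yaw -1.97 F [-0.   0.8 -3.1] w 0.574 t 37.4
shift [0.35 0.3  0.16] turn units 0.005 dist 5.0
```

View pics/s27.png

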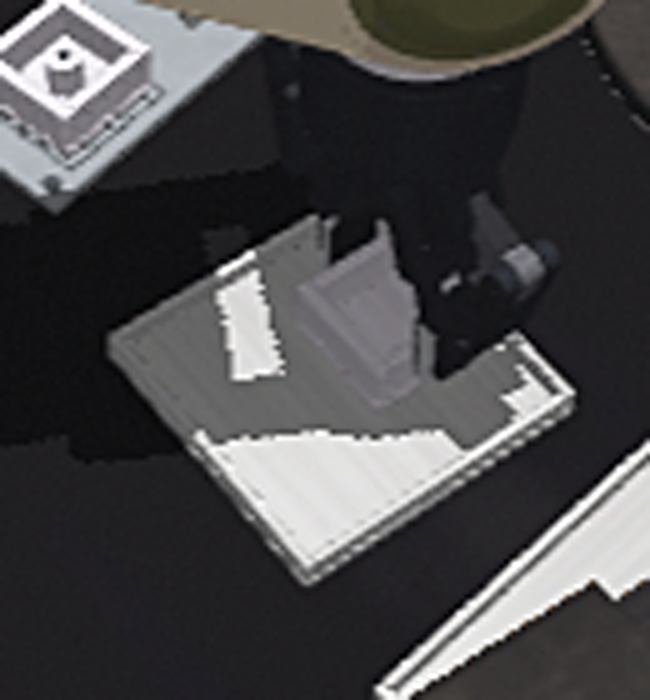

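Emit:
{"method": "send_rows", "body": {"rows": "0.4 0.3 0.2 0 0;0.4 0.55 0.2 0 0;0.4 0.55 0.2 0 0;0.6 0.55 0.2 0 0;0.75 0.55 0.2 0 0;0.75 0.55 0.2 0 0;0.75 -2 0.2 0 0;0.75 -6 0.2 0 0;0.75 -10 0.2 0 0;0.75 -12 0.2 0 0"}}

```text
time_s: 38.45
eef_pos: [641.0, -187.3, 142.6]
ee_rot: [0.493, 0.509, 0.489, -0.508]
force: [0.6, 0.2, -0.8]
grip_width: 0.749
```

```bash
python3 go.py 459.4 62 132 -21.3;python3 go.py 459.4 62 4 -21.3; python3 - <<'E'
from h import *
p=capture('scene')
crop(p,'s28',200,340,270,400,5)
E
```

```text
pos [ 641.  -187.3  142.6] yaw -1.99 F [ 0.6  0.2 -0.8] w 0.749 t 38.5
shift [  0.91 -19.02 -24.29] turn units 3.862 dist 309.0
pos [ 641.  -187.3  142.6] yaw -1.99 F [ 0.6  0.2 -0.8] w 0.749 t 38.5
shift [ 13.71 -19.08 -24.32] turn units 3.862 dist 338.0
```

View pics/s28.png

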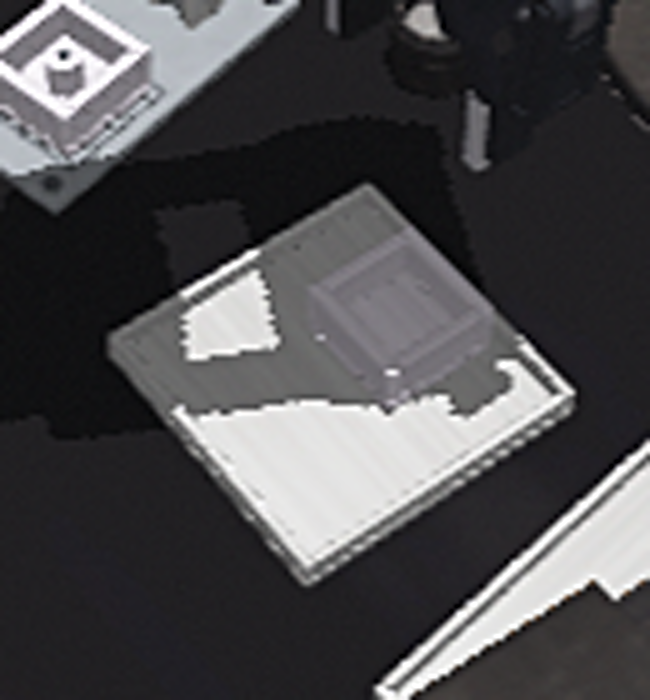

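Emit:
{"method": "send_rows", "body": {"rows": "0.8 0 -19 -24.3 3.86;0.8 0 -19 -24.3 3.86;0.8 0 -19 -24.3 3.86;0.8 0 -19 -24.3 3.86;0.8 0 -19 -24.3 3.86;0.8 0 -19 -24.3 3.86;0.8 0 -19 -24.3 3.86;0.8 0 -19 -24.3 3.86;0.8 0 -19 -24.3 3.86"}}

```text
time_s: 39.4
eef_pos: [459.3, 62.0, 138.3]
ee_rot: [0.399, 0.584, 0.399, -0.584]
force: [0.2, -0.4, 0.1]
grip_width: 0.799
```

```bash
python3 - <<'E'
from h import *
p=capture('scene')
crop(p,'s29',170,270,150,290,5)
E
python3 go.py 459.4 62.5 4 -21.3
```

```text
pos [459.4  61.7 138.2] yaw -21.35 F [ 0.3 -0.2  0.5] w 0.796 t 39.5
shift [13.42 -0.03 -0.08] turn units -0.011 dist 134.0
```

View pics/s29.png

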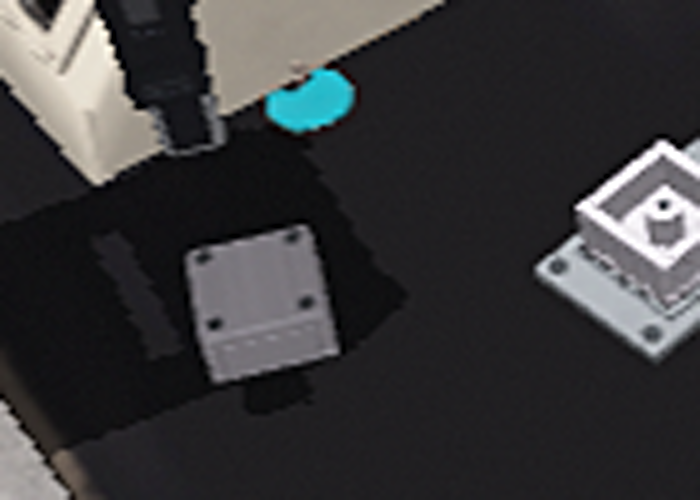

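Emit:
{"method": "send_rows", "body": {"rows": "0.8 5 0 -0.1 0;0.8 10 0 -0.1 0;0.8 13 0 -0.1 0;0.8 13.3 0 -0.1 0;0.8 13.3 0 -0.1 0;0.5 13.3 0 -0.1 0;0.4 13.3 0 -0.1 0;0.4 13.3 0 -0.1 0;0.4 13.3 0 -0.1 0;0.4 10 0 -0.1 0;0.4 8 0 -0.1 0;0.4 8 0 -0.1 0", "grip_force": 40}}

```text
time_s: 40.65
eef_pos: [460.7, 63.4, 61.3]
ee_rot: [0.401, 0.585, 0.398, -0.582]
force: [0.4, 0.3, -1.0]
grip_width: 0.572
```

```bash
python3 go.py 429 -118 58 0
```

```text
pos [460.7  63.4  61.3] yaw -21.28 F [ 0.4  0.3 -1. ] w 0.572 t 40.6
shift [ 0.33  3.63 18.05] turn units -4.257 dist 184.0
```

Emit:
{"method": "send_rows", "body": {"rows": "0.4 0 3.6 18 -4.26;0.4 0 3.6 18 -4.26;0.4 0 3.6 18 -4.26;0.4 0 3.6 18 -4.26;0.4 0 3.6 18 -4.26;0.4 0 3.6 18 -4.26;0.4 3 3.6 18 -4.26;0.4 4.6 3.6 18 -4.26;0.4 5.2 3.6 18 -4.26;0.4 5.2 3.6 18 -4.26;0.4 5.3 3.6 18 -4.26"}}

```text
time_s: 41.75
eef_pos: [427.2, -115.9, 6.1]
ee_rot: [0.5, 0.5, 0.501, -0.5]
force: [-6.7, 5.1, 28.3]
grip_width: 0.58
```

```bash
python3 go.py 429 -118 4 0; python3 - <<'E'
from h import *
p=capture('scene')
p['pixels']=np.clip((p['pixels'].astype(float)-20)*2,0,255).astype(np.uint8)
crop(p,'s30',240,340,190,290,6,[(box(454,0,-118,0),(0,0,255))])
E
```

```text
pos [ 427.2 -115.9    6.1] yaw 0.1 F [-6.7  5.1 28.3] w 0.58 t 41.8
shift [0.21 0.18 0.21] turn units 0.02 dist 3.0
```

View pics/s30.png

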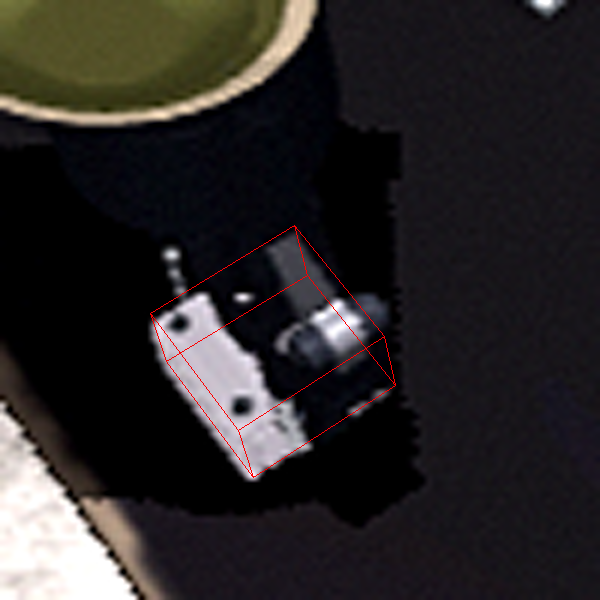

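Emit:
{"method": "send_rows", "body": {"rows": "0.75 0 0 0 0;0.75 0 0 0 0;0.75 -1.2 0 0 0;0.75 -1.2 2.9 0 0;0.75 -1.2 2.9 0 0;0.75 -1.2 2.9 0 0", "grip_force": 20}}

```text
time_s: 42.4
eef_pos: [455.9, -116.7, 17.1]
ee_rot: [0.5, 0.5, 0.5, -0.5]
force: [-0.1, -0.4, 0.7]
grip_width: 0.753
```

```bash
python3 go.py 456.5 -117 17 0
```

```text
pos [ 455.9 -116.7   17.1] yaw 0.06 F [-0.1 -0.4  0.7] w 0.753 t 42.4
shift [0.01 0.06 0.03] turn units 0.013 dist 1.0
```

Close and press 2 mm, then arc the first part.

Emit:
{"method": "send_rows", "body": {"rows": "0.5 0 0.05 0 0;0.4 0 0.05 0 0;0.4 0 0.05 0 0;0.4 0 0.05 0 0;0.4 0.15 0.05 0 0;0.4 0.2 0.25 0 0;0.4 0.2 0.45 0 0;0.4 0.2 0.65 0 0;0.4 0.22 0.85 0 0;0.4 0.25 1.05 0 0;0.4 0.3 1.25 0 0"}}

```text
time_s: 43.5
eef_pos: [468.2, -117.3, 14.4]
ee_rot: [0.5, 0.5, 0.5, -0.5]
force: [-3.8, 0.5, 3.3]
grip_width: 0.574
```

```bash
python3 go.py 456.5 -117 17 0; python3 - <<'E'
from h import *
p=capture('scene')
p['pixels']=np.clip((p['pixels'].astype(float)-20)*2,0,255).astype(np.uint8)
crop(p,'s31',240,340,190,290,6,[(box(455,0,-117,22),(0,0,255))])
E
```

```text
pos [ 468.2 -117.3   14.4] yaw 0.01 F [-3.8  0.5  3.3] w 0.574 t 43.5
shift [-0.26 -1.17 -0.03] turn units 0.002 dist 12.0
```

View pics/s31.png

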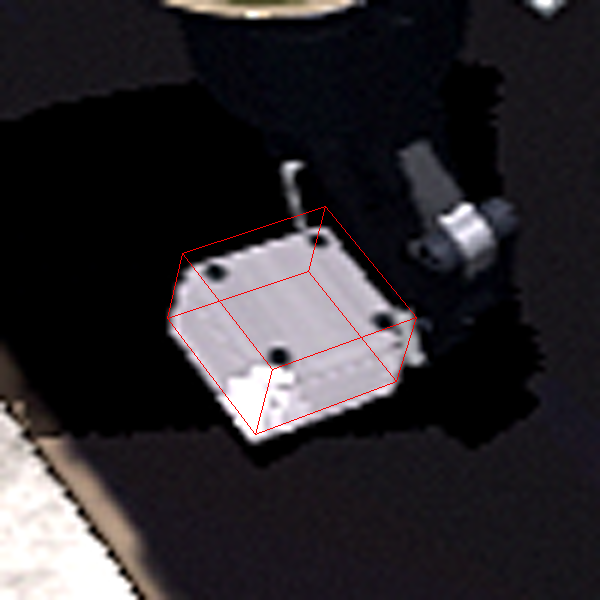

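Emit:
{"method": "send_rows", "body": {"rows": "0.4 0.1 0.2 0 0;0.4 0.15 0.4 0 0;0.4 0.24 0.62 0 0;0.4 0.34 0.84 0 0;0.4 0.47 1.04 0 0;0.4 0.61 1.22 0 0;0.4 0.76 1.38 0 0;0.4 0.92 1.54 0 0;0.4 1.1 1.68 0 0;0.4 1.27 1.8 0 0;0.4 1.45 1.9 0 0;0.4 1.55 1.95 0 0"}}

```text
time_s: 44.75
eef_pos: [488.4, -117.3, -1.2]
ee_rot: [0.5, 0.5, 0.5, -0.5]
force: [1.3, 0.4, 2.1]
grip_width: 0.565
```

```bash
python3 go.py 457 -118 15.6 0; python3 - <<'E'
from h import *
p=capture('scene')
p['pixels']=np.clip((p['pixels'].astype(float)-20)*2,0,255).astype(np.uint8)
crop(p,'s32',240,340,190,290,6,[(box(455,0,-117,72),(0,0,255))])
E
```

```text
pos [ 488.4 -117.3   -1.2] yaw 0.0 F [1.3 0.4 2.1] w 0.565 t 44.8
shift [-1.69 -3.14  0.07] turn units 0.001 dist 36.0
```

View pics/s32.png

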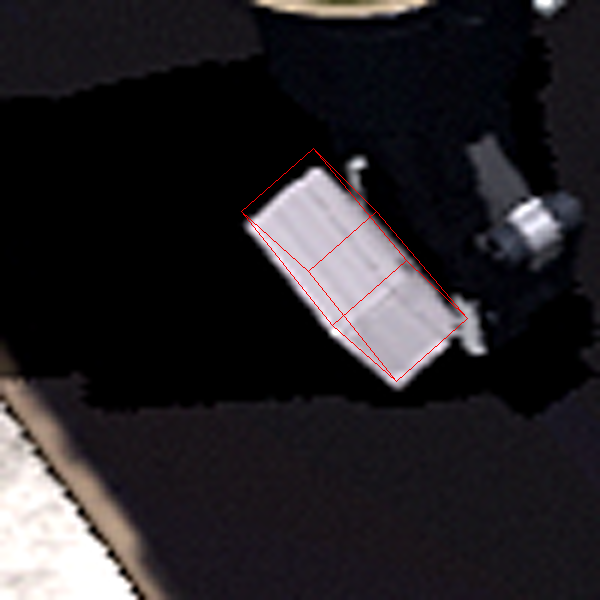

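Emit:
{"method": "send_rows", "body": {"rows": "0.6 0 0 0 0;0.75 0 0 0 0;0.75 -0.5 0 0 0;0.75 -2.5 0 0 0;0.75 -4 -0.15 0 0;0.75 -4 -0.15 0 0;0.75 -4 -0.15 0 0;0.5 -4 -0.15 0 0;0.4 -4 -0.15 0 0;0.4 -4 -0.15 0 0;0.4 -4 -0.15 0 0;0.4 -4 -0.15 0 0"}}

```text
time_s: 46.0
eef_pos: [486.4, -117.2, 38.5]
ee_rot: [0.5, 0.5, 0.5, -0.5]
force: [0.1, -0.0, -0.9]
grip_width: 0.57
```

```bash
python3 go.py 487 -118 38.8 0; python3 - <<'E'
from h import *
p=capture('scene')
p['pixels']=np.clip((p['pixels'].astype(float)-20)*2,0,255).astype(np.uint8)
crop(p,'s33',240,340,190,290,6,[(box(455,0,-117,90),(0,0,255))])
E
```

```text
pos [ 486.4 -117.2   38.5] yaw 0.01 F [ 0.1 -0.  -0.9] w 0.57 t 46.0
shift [-0.03  0.06  0.08] turn units 0.001 dist 1.0
```

View pics/s33.png

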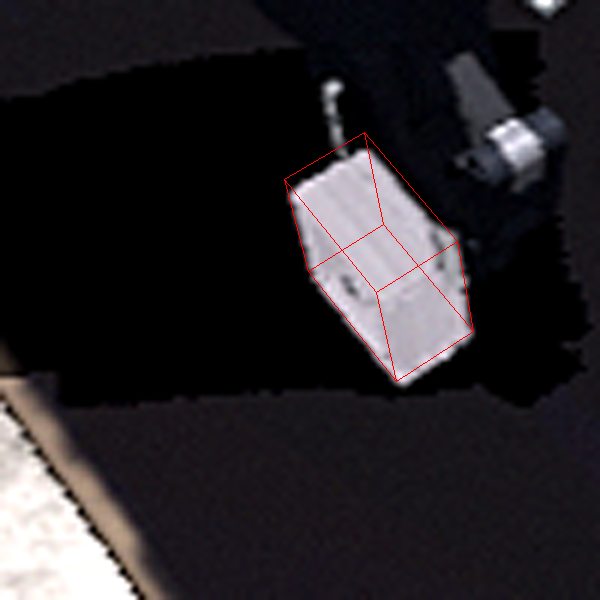

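Boss spot visible at (350,287): this one is sound. Finish turning.

Emit:
{"method": "send_rows", "body": {"rows": "0.4 0.15 0 0 0;0.4 0.17 0.25 0 0;0.4 0.17 0.5 0 0;0.4 0.17 0.8 0 0;0.4 0.2 1.1 0 0;0.4 0.25 1.4 0 0;0.4 0.3 1.65 0 0;0.4 0.4 2 0 0;0.4 0.57 2.35 0 0"}}

```text
time_s: 46.95
eef_pos: [510.4, -117.3, 33.0]
ee_rot: [0.5, 0.5, 0.5, -0.5]
force: [-0.3, 0.0, 4.1]
grip_width: 0.572
```

Emit:
{"method": "send_rows", "body": {"rows": "0.4 0.2 0.35 0 0;0.4 0.42 0.7 0 0;0.4 0.7 1.05 0 0;0.4 0.95 1.32 0 0;0.4 1.25 1.6 0 0;0.4 1.55 1.83 0 0;0.4 1.9 2.05 0 0;0.4 2.25 2.24 0 0;0.4 2.6 2.38 0 0;0.4 2.9 2.48 0 0"}}

```text
time_s: 47.95
eef_pos: [535.1, -117.3, 3.8]
ee_rot: [0.5, 0.5, 0.5, -0.5]
force: [4.4, -0.6, 4.6]
grip_width: 0.573
```

```bash
python3 go.py 487 -118 38.8 0; python3 - <<'E'
from h import *
p=capture('scene')
p['pixels']=np.clip((p['pixels'].astype(float)-20)*2,0,255).astype(np.uint8)
crop(p,'s34',240,340,190,290,6)
E
```

```text
pos [ 535.1 -117.3    3.8] yaw 0.01 F [ 4.4 -0.6  4.6] w 0.573 t 48.0
shift [-3.5  -4.8   0.07] turn units 0.001 dist 59.0
```

View pics/s34.png

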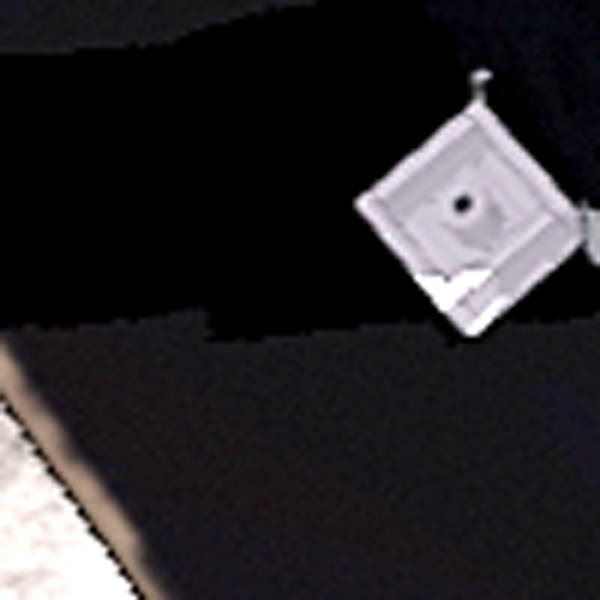

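Emit:
{"method": "send_rows", "body": {"rows": "0.6 0 0 0 0;0.75 0 0 0 0;0.75 -0.5 0 0 0;0.75 -4.5 0 0 0;0.75 -4.5 -2.9 0 0;0.75 -4.5 -2.9 0 0;0.75 -1 -2.9 0 0;0.75 -0.5 -2.9 0 0;0.75 -0.5 -2.9 0 0;0.5 -0.5 -2.9 0 0;0.4 -0.5 -2.9 0 0;0.4 -0.5 -2.9 0 0", "grip_force": 40}}

```text
time_s: 49.2
eef_pos: [506.5, -117.5, 10.1]
ee_rot: [0.501, 0.5, 0.499, -0.5]
force: [-0.9, 0.6, 5.3]
grip_width: 0.574
```

Emit:
{"method": "send_rows", "body": {"rows": "0.4 0 0 0 0;0.4 0 0 0 0;0.4 -3 0 0 0;0.4 -6 0 0 0;0.4 -7 0 0 0;0.4 -7 0 0 0"}}

```text
time_s: 49.8
eef_pos: [506.3, -117.4, 80.0]
ee_rot: [0.501, 0.5, 0.499, -0.5]
force: [0.7, 1.1, -1.8]
grip_width: 0.573
```

```bash
python3 go.py 610.5 -332 70 5.4; python3 - <<'E'
from h import *
p=capture('scene')
save(p,'s35')
E
```

```text
pos [ 506.3 -117.4   80. ] yaw 0.01 F [ 0.7  1.1 -1.8] w 0.573 t 49.8
shift [ 1.04 10.41 21.46] turn units -1.078 dist 239.0
```

View pics/s35.png

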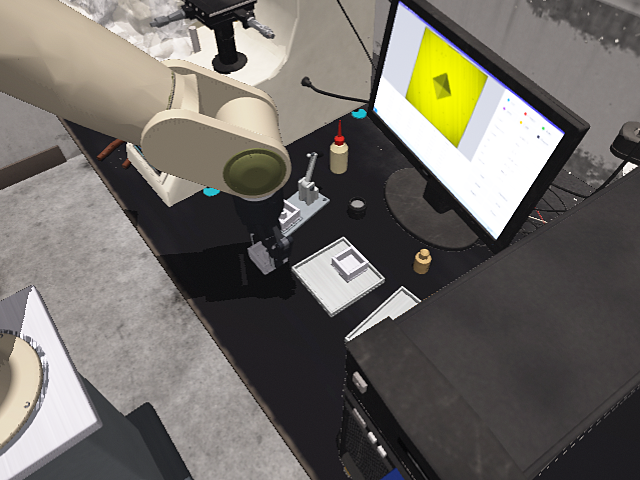

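Emit:
{"method": "send_rows", "body": {"rows": "0.4 0 10.4 21.5 -1.08;0.4 0 10.4 21.5 -1.08;0.4 0 10.4 21.5 -1.08;0.4 0 10.4 21.5 -1.08;0.4 0 10.4 21.5 -1.08;0.4 0 10.4 21.5 -1.08;0.4 0 10.4 21.5 -1.08;0.4 3 10.4 21.5 -1.08;0.4 5 10.4 21.5 -1.08;0.4 6 10.4 21.5 -1.08;0.4 6 10.4 21.5 -1.08"}}

```text
time_s: 50.95
eef_pos: [609.1, -330.8, 17.4]
ee_rot: [0.522, 0.476, 0.524, -0.476]
force: [0.3, 0.2, -1.2]
grip_width: 0.579
```

```bash
python3 go.py 611 -332 14 5.4; python3 - <<'E'
from h import *
p=capture('top')
crop(p,'t36',190,310,400,500,6)
E
```

```text
pos [ 609.1 -330.8   17.4] yaw 5.45 F [ 0.3  0.2 -1.2] w 0.579 t 51.0
shift [0.34 0.18 0.14] turn units 0.01 dist 4.0
```

View pics/t36.png

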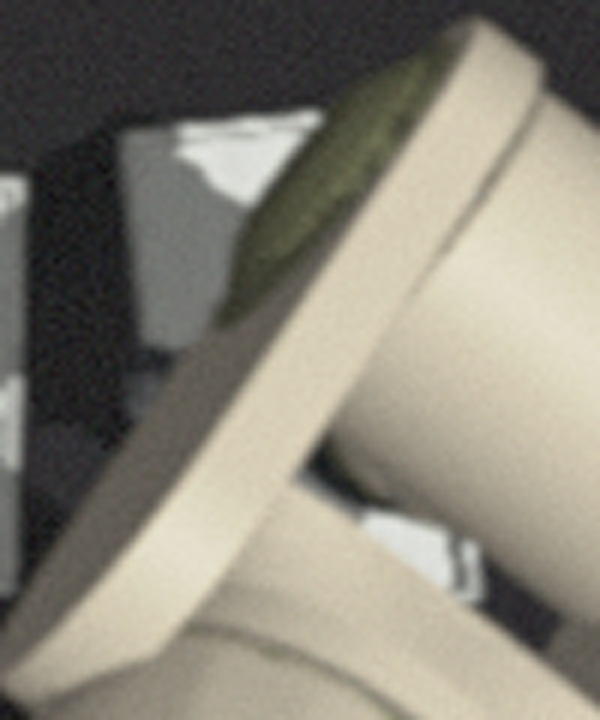

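Emit:
{"method": "send_rows", "body": {"rows": "0.4 0.3 0 0.1 0;0.4 0.6 0 0.1 0;0.4 0.6 0 0.1 0;0.4 0.6 0 0.1 0;0.65 0.5 0 0.1 0;0.68 0.5 0 0.1 0;0.68 0.5 0 0.1 0;0.68 -2 0 0.1 0;0.68 -6 0 0.1 0;0.68 -10 0 0.1 0;0.68 -12 -3 0.1 0;0.68 -12 -8 0.1 0"}}

```text
time_s: 52.2
eef_pos: [531.7, -341.2, 142.1]
ee_rot: [0.526, 0.475, 0.521, -0.475]
force: [-0.9, -1.5, 0.3]
grip_width: 0.683
```

Emit:
{"method": "send_rows", "body": {"rows": "0.68 0 -5 -3 0;0.68 0 -10 -8 0;0.68 0 -15 -13 0;0.68 0 -15 -16 0;0.68 0 -15 -16 0"}}

```text
time_s: 52.7
eef_pos: [363.6, -192.9, 138.9]
ee_rot: [0.523, 0.476, 0.524, -0.476]
force: [0.3, -0.5, 0.5]
grip_width: 0.676
```

```bash
python3 go.py 700 -12 14 10.4; python3 - <<'E'
from h import *
p=capture('top')
x=cv2.resize(p['pixels'][140:360,210:490],None,fx=2.8,fy=2.7,interpolation=cv2.INTER_CUBIC);cv2.imwrite('pics/t37.png',x[:,:,::-1])
E
```

```text
pos [ 363.6 -192.9  138.9] yaw 5.41 F [ 0.3 -0.5  0.5] w 0.676 t 52.7
shift [ 12.48  35.2  -14.82] turn units -0.998 dist 402.0
```

View pics/t37.png

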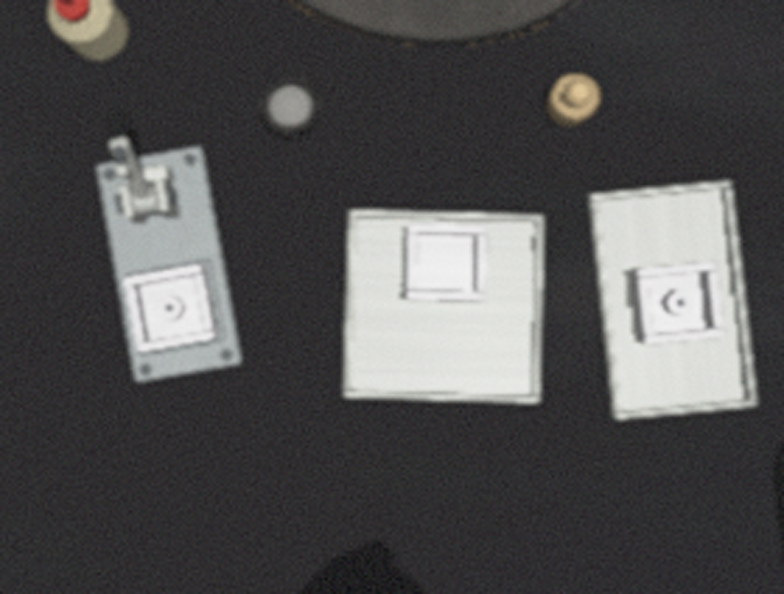

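```bash
python3 - <<'E'
from h import *
p=capture('top')
g=p['pixels'].min(axis=2)
for t in(205,215,225):
    m=np.zeros_like(g);m[225:285,245:300]=g[225:285,245:300]>t
    m=cv2.morphologyEx(m,cv2.MORPH_CLOSE,np.ones((5,5),np.uint8))
    cs=max(cv2.findContours(m,cv2.RETR_EXTERNAL,cv2.CHAIN_APPROX_NONE)[0],key=cv2.contourArea)
    print(t,cv2.minAreaRect(back(p,cs.reshape(-1,2),36)[:,:2].astype(np.float32)))
m=np.zeros_like(g);m[190:295,235:308]=g[190:295,235:308]>100
cs=max(cv2.findContours(m,cv2.RETR_EXTERNAL,cv2.CHAIN_APPROX_NONE)[0],key=cv2.contourArea)
cs=cs[cs[:,0,1]>225]
# plate front edge etc.
w=back(p,cs.reshape(-1,2),8)[:,:2]
a=np.radians(10.4);u=np.array([np.cos(a),np.sin(a)]);v=np.array([-u[1],u[0]])
print('along',(w@u).min(),'side',(w@v).min(),(w@v).max(), 'anvil est u',(w@u).min()+45,'v',((w@v).min()+(w@v).max())/2)
c=np.array([607.1,-10.8]);print('est',c@u,c@v)
b=np.array(cv2.minAreaRect(back(p,cs.reshape(-1,2),8)[:,:2].astype(np.float32))[0])
ps=capture('scene')
for q in(p,ps):
    print([(np.round(d['location'],1).tolist(),round(d['confidence'],2)) for d in nets.spot_point(q,'cover_1')],[(np.round(d['location'],1).tolist(),round(d['confidence'],2)) for d in nets.spot_point(q,'anvil')])
crop(ps,'s38',130,250,230,340,6)
E
```

```text
205 ((606.43017578125, -9.414299011230469), (48.886775970458984, 49.97631072998047), 10.401927947998047)
215 ((606.4049682617188, -9.59085464477539), (48.33914566040039, 47.7212028503418), 10.402454376220703)
225 ((606.110107421875, -9.650611877441406), (46.91501998901367, 46.791908264160156), 10.47688102722168)
along 549.8723766877984 side -155.6132345999056 -84.09092070079623 anvil est u 594.8723766877984 v -119.85207765035092
est 595.1766331621005 -120.21574496639953
[([637.6, -191.1, 26.3], 0.72), ([606.0, -333.8, 32.8], 0.67), ([608.8, -10.8, 6.9], 0.64), ([607.6, -14.2, 38.3], 0.58)] [([609.4, -12.7, 8.2], 0.76)]
[([633.6, -186.1, 30.0], 0.73), ([608.0, -11.6, 36.6], 0.67), ([606.5, -335.3, 34.1], 0.51)] [([614.2, -12.5, 7.5], 0.84), ([802.0, 42.8, 1.6], 0.55), ([683.3, 5.3, 127.9], 0.33)]
```

View pics/s38.png

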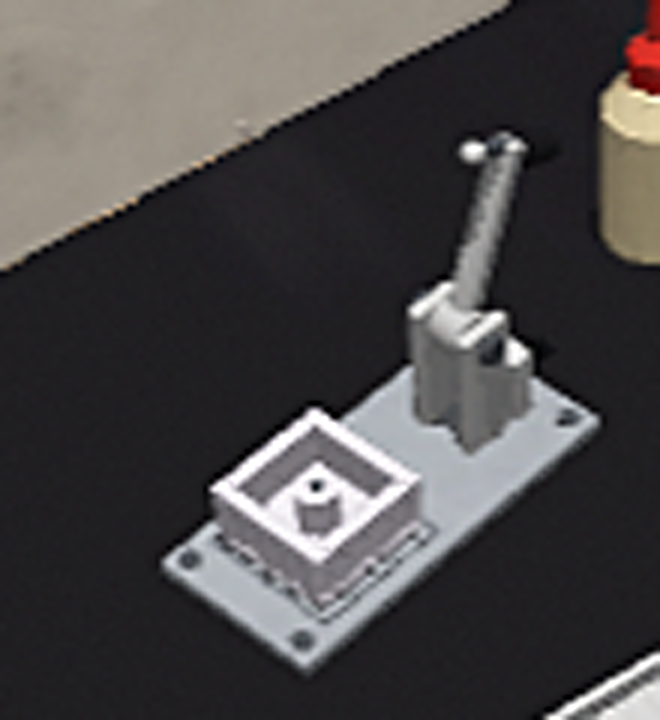

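```bash
python3 go.py 713.5 8.5 175 10.4; python3 - <<'E'
import numpy as np
K=lambda f:np.array([-66*np.cos(f)+14*np.sin(f),66*np.sin(f)+14*np.cos(f)])
for f in np.linspace(1.97,0.04,23): d=(K(f)-K(1.97))/10; print(f.__round__(2),'x',(-d[1]).round(2),'y',d[0].round(2))
E
```

```text
pos [ 366.4 -196.4  139. ] yaw 5.38 F [ 0.1 -0.2 -0.4] w 0.679 t 53.0
shift [ -3.59  36.48 -17.14] turn units -1.003 dist 405.0
1.97 x -0.0 y 0.0
1.88 x -0.32 y -0.5
1.79 x -0.59 y -1.03
1.71 x -0.81 y -1.57
1.62 x -0.99 y -2.14
1.53 x -1.11 y -2.72
1.44 x -1.19 y -3.3
1.36 x -1.21 y -3.89
1.27 x -1.18 y -4.49
1.18 x -1.1 y -5.07
1.09 x -0.97 y -5.65
1.0 x -0.79 y -6.21
0.92 x -0.55 y -6.76
0.83 x -0.28 y -7.28
0.74 x 0.05 y -7.78
0.65 x 0.41 y -8.24
0.57 x 0.81 y -8.67
0.48 x 1.25 y -9.07
0.39 x 1.73 y -9.42
0.3 x 2.23 y -9.74
0.22 x 2.76 y -10.0
0.13 x 3.31 y -10.22
0.04 x 3.87 y -10.39
```

Emit:
{"method": "send_rows", "body": {"rows": "0.5 -4 5 0 0;0.5 -4.5 36.5 -17.1 -1;0.5 -4.5 36.5 -17.1 -1;0.5 -4.5 36.5 -17.1 -1;0.5 -4.5 36.5 -17.1 -1;0.5 -4.5 36.5 -17.1 -1;0.5 -4.5 36.5 -17.1 -1;0.5 -4.5 36.5 -17.1 -1;0.5 -4.5 36.5 -17.1 -1;0.5 -4.5 36.5 -17.1 -1;0.5 -3.6 36.5 -17.1 -1;0.5 -3.6 36.5 -17.1 -1"}}

```text
time_s: 54.25
eef_pos: [712.2, 8.2, 173.1]
ee_rot: [0.542, 0.452, 0.544, -0.454]
force: [-0.9, 0.4, -1.1]
grip_width: 0.502
```

```bash
python3 go.py 713.5 8.5 104 10.4; python3 - <<'E'
from h import *
p=capture('scene')
crop(p,'s39',110,250,230,360,5)
E
```

```text
pos [712.2   8.2 173.1] yaw 10.35 F [-0.9  0.4 -1.1] w 0.502 t 54.2
shift [ 6.91  0.15 -0.  ] turn units -0.011 dist 69.0
```

View pics/s39.png

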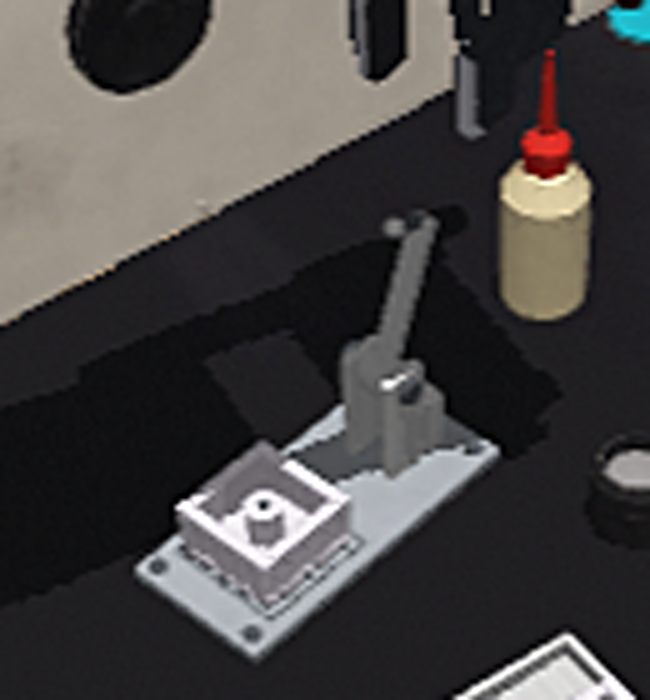

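Emit:
{"method": "send_rows", "body": {"rows": "0.5 3 0.1 0 0;0.5 5 0.1 0 0;0.5 6.9 0.1 0 0;0.5 6.9 0.1 0 0;0.3 6.9 0.1 0 0;0.2 6.9 0.1 0 0;0.1 6.9 0.1 0 0;0.05 6.9 0.1 0 0;0.05 6.9 0.1 0 0;0.05 6.9 0.1 0 0;0.05 6.9 0.1 0 0", "grip_force": 20}}

```text
time_s: 55.4
eef_pos: [715.0, 7.4, 108.1]
ee_rot: [0.545, 0.453, 0.541, -0.453]
force: [0.7, -6.9, 2.3]
grip_width: 0.128
```

```bash
python3 go.py 713.5 8.5 104 10.4; python3 - <<'E'
from h import *
p=capture('scene')
crop(p,'s40',110,250,230,360,5)
E
```

```text
pos [715.    7.4 108.1] yaw 10.35 F [ 0.7 -6.9  2.3] w 0.128 t 55.4
shift [ 0.4  -0.13 -0.14] turn units -0.01 dist 4.0
```

View pics/s40.png

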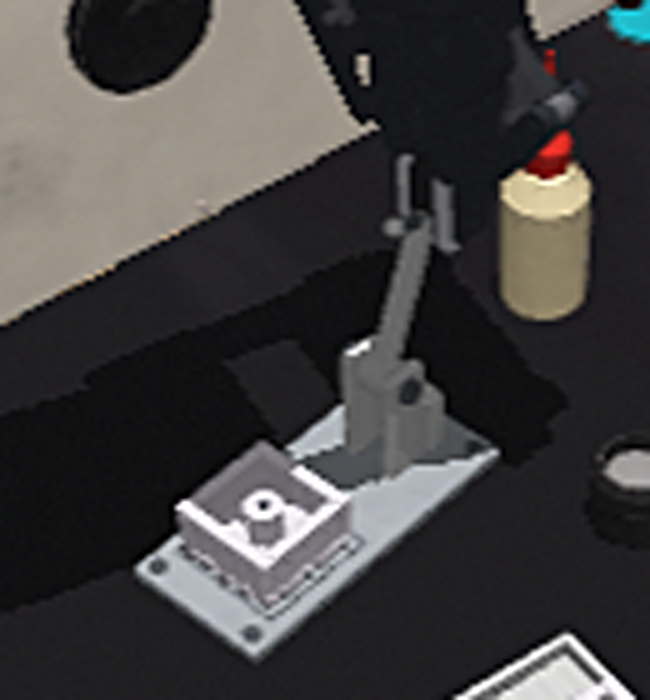

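Emit:
{"method": "send_rows", "body": {"rows": "0.05 -0.32 -0.5 0.05 0;0.05 -0.59 -1.03 0.05 0;0.05 -0.81 -1.57 0.05 0;0.05 -0.99 -2.14 0.05 0;0.05 -1.11 -2.72 0.05 0;0.05 -1.19 -3.3 0.05 0;0.05 -1.21 -3.89 0.05 0;0.05 -1.18 -4.49 0.05 0;0.05 -1.1 -5.07 0.05 0;0.05 -0.97 -5.65 0.05 0"}}

```text
time_s: 56.45
eef_pos: [659.5, -2.6, 117.6]
ee_rot: [0.545, 0.453, 0.542, -0.452]
force: [1.9, -4.6, 0.9]
grip_width: 0.124
```

```bash
python3 go.py 713.5 8.5 104 10.4; python3 - <<'E'
from h import *
p=capture('scene')
crop(p,'s41',110,250,230,360,5)
E
```

```text
pos [659.5  -2.6 117.6] yaw 10.38 F [ 1.9 -4.6  0.9] w 0.124 t 56.5
shift [ 1.38  5.51 -0.13] turn units -0.005 dist 57.0
```

View pics/s41.png

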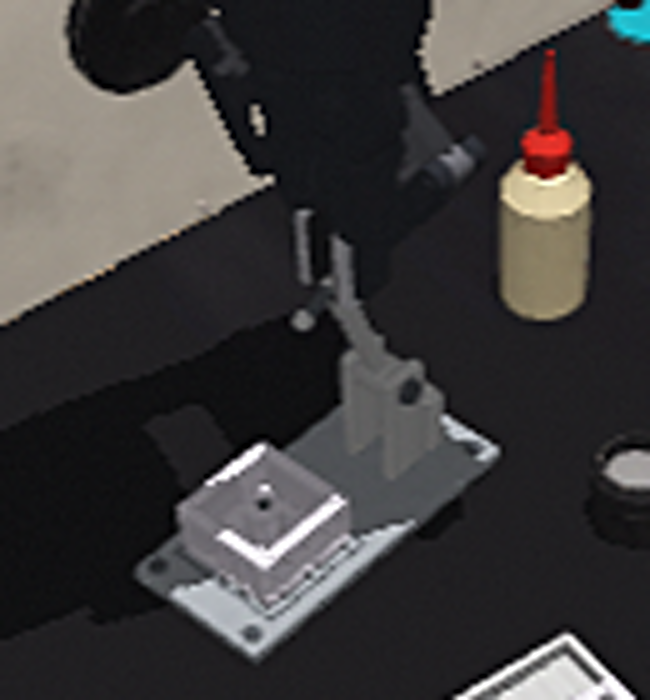

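Emit:
{"method": "send_rows", "body": {"rows": "0.05 0.18 -0.56 0 0;0.05 0.42 -1.11 0 0;0.05 0.69 -1.63 0 0;0.05 1.02 -2.13 0 0;0.05 1.38 -2.59 0 0;0.05 1.78 -3.02 0 0;0.05 2.22 -3.42 0 0;0.05 2.7 -3.77 0 0;0.05 3.2 -4.09 0 0;0.05 3.73 -4.35 0 0;0.05 4.2 -4.54 0 0;0.05 4.2 -4.54 0 0"}}

```text
time_s: 57.7
eef_pos: [613.5, -10.9, 74.7]
ee_rot: [0.543, 0.452, 0.543, -0.453]
force: [-6.1, -7.8, 7.1]
grip_width: 0.126
```

```bash
python3 go.py 713.5 8.5 104 10.4; python3 - <<'E'
from h import *
p=capture('scene')
crop(p,'s42',110,250,230,360,5)
E
```

```text
pos [613.5 -10.9  74.7] yaw 10.39 F [-6.1 -7.8  7.1] w 0.126 t 57.7
shift [-2.94 10.18 -0.1 ] turn units -0.002 dist 106.0
```

View pics/s42.png

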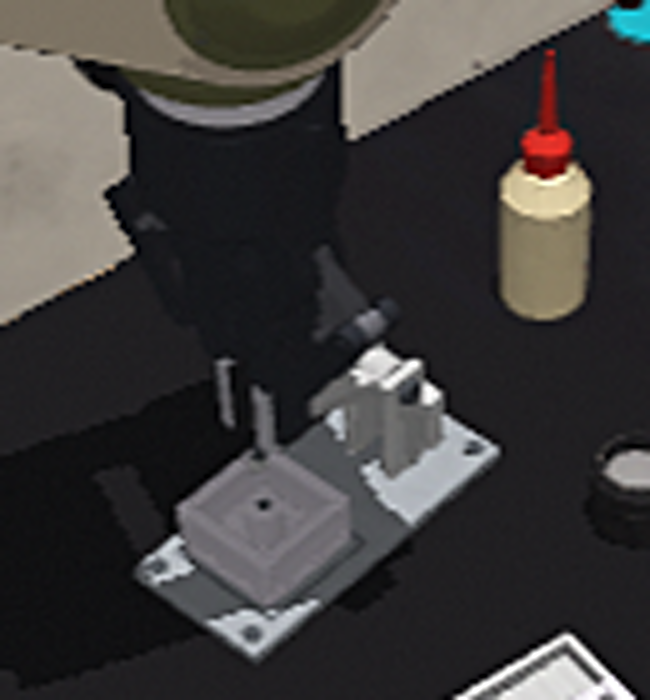

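Emit:
{"method": "send_rows", "body": {"rows": "0.2 0 0 0 0;0.4 0 0 0 0;0.5 0 0 0 0;0.5 0 0 0 0;0.5 -3 0 0 0;0.5 -7 0 0 0;0.5 -11 0 0 0;0.5 -12 -5 0 0;0.5 -12 -10 0 0;0.5 -12 -15 5 0;0.5 -12 -20 10 0;0.5 -12 -22 14 0"}}

```text
time_s: 58.95
eef_pos: [436.6, -155.4, 194.2]
ee_rot: [0.544, 0.452, 0.543, -0.452]
force: [2.7, -0.7, 1.1]
grip_width: 0.504
```

Emit:
{"method": "send_rows", "body": {"rows": "0.5 0 0 0 0;0.5 0 0 0 0;0.5 0 0 0 0;0.5 0 0 0 0;0.5 0 0 0 0;0.5 0 0 0 0;0.5 0 0 0 0;0.5 0 0 0 0;0.5 0 0 0 0;0.5 0 0 0 0;0.5 0 0 0 0;0.5 0 0 0 0"}}

```text
time_s: 60.15
eef_pos: [438.1, -154.8, 193.8]
ee_rot: [0.543, 0.453, 0.543, -0.453]
force: [0.4, 0.2, 0.5]
grip_width: 0.501
```

```bash
python3 - <<'E'
from h import *
p=capture('scene');crop(p,'s43',140,240,240,340,7)
q=capture('top');crop(q,'t43',190,300,230,310,7)
save(q,'t43f')
for z in(p,q):
  for n in('feeler_tip','feeler_knob'): print(n,[(np.round(d['location'],1).tolist(),round(d['confidence'],2)) for d in nets.spot_point(z,n)[:2]])
E
```

```text
feeler_tip [([605.2, -9.6, 32.8], 0.51)]
feeler_knob [([612.7, -13.8, 69.1], 0.75), ([609.9, -11.7, -2.4], 0.47)]
feeler_tip [([610.7, -9.6, 37.4], 0.52)]
feeler_knob [([613.0, -14.8, 66.3], 0.88)]
```

View pics/s43.png

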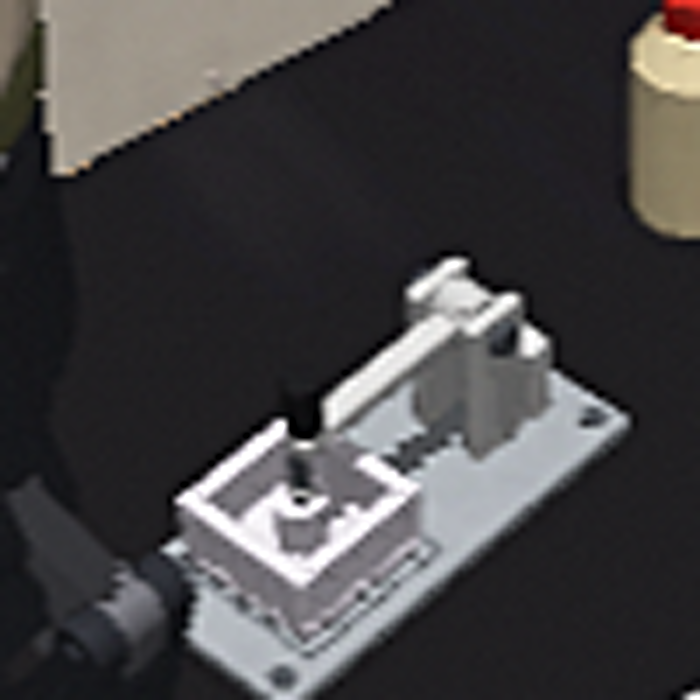

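View pics/t43.png

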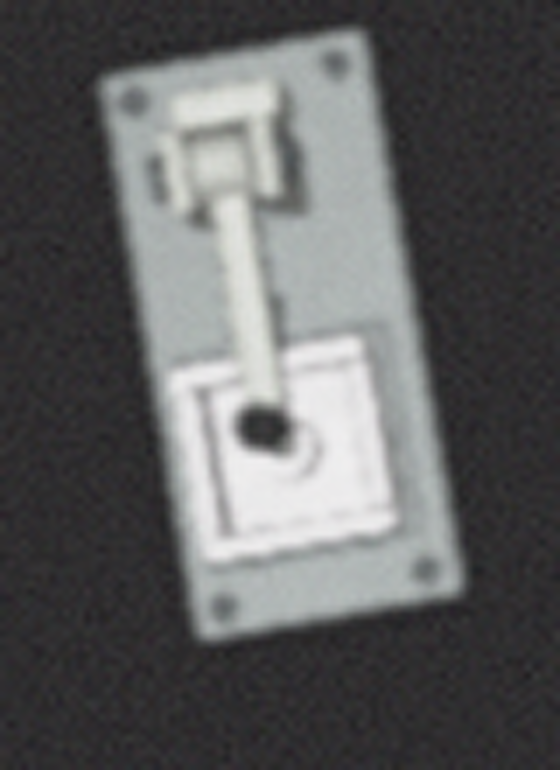

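View pics/t43f.png

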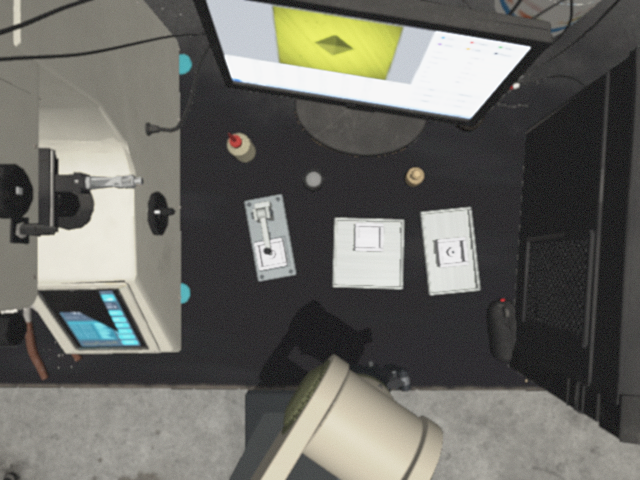

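```bash
python3 -c "
from h import *
print(workorder.finish_job()); show()"
```

```text
the job is handed in; nothing more can be done
None
the job is handed in; nothing more can be done
```

The job is handed in: all three covers present were turned over and sorted, and the feeler rests on the boss of a sound one. It took about 60 s of the 210 s allowed.

- **Sound covers:** Two have a boss. One stands on the gauge, open side up, and the other lies flat in the oblong tray, open side up.
- **Bad cover:** One has no boss. It lies flat in the square tray, open side up. It had been knocked about 4 cm aside earlier, so I located it again before picking it up.
- **Feeler:** I raised it to the back stop by its knob before loading. At the end I lowered it by the knob and let go just above the boss.

**Last checks:**
- The final pictures show the feeler tip on the boss. The networks put the knob at z 66–69 mm, against about 70 mm calculated for the tip on a boss and 48 mm fully down.
- The cover on the gauge sits about 1 mm to the left (+y) of the square's centre, with its turn matching the gauge. I left it because that is within the camera's accuracy.
- The oil bottle, loupe and weight are where they were at the start, and the arm touches nothing.
- Some network readings of the covers and the anvil differed by 4–7 mm from my own picture fits, so I relied on the fits. No check failed.

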